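Clamp a thin lens ring finger-tight with the sunk knob

TASK

Lay the middle-sized aluminium ring flat in the V of the ring clamp and let go of it, then reach down into the guard well and turn the sunk knob clockwise until the sprung jaw holds the ring finger-tight in the V. Stop there, because a thin ring goes oval if it is clamped hard; do not lean on the guard block, and leave the other things on the table alone.

Things in the scene. Friction and masses are not known exactly. Their poses are not given: they have to be found in the camera images.
- ring: The ring to clamp: turned aluminium, 56 mm outside diameter, 47 mm bore, 24 mm tall, 35 to 70 g, with a fine knurled band, standing flat on the table. Of the three loose rings it is the middle one in diameter. Origin: centre of its underside; z along its axis.
- ring_big: Another ring, not needed: 76 mm diameter, 18 mm tall. Origin: centre of its underside.
- ring_small: Another ring, not needed: 42 mm diameter, 30 mm tall. Origin: centre of its underside.
- fixture: The ring clamp, fixed to the table: steel base plate 110 mm (its x) by 270 mm (its y), 14 mm thick, turned up to 0.35 rad from the world axes. Along its y: the guard block with the knob at y = -75 mm, then the sliding jaw (44 mm wide plate on springs, 32 to 48 mm above the table), then the V-block. Origin: underside of the plate, 5 mm towards -y from its middle; z up.
- guard: Guard block on the base plate: 100 x 100 mm, top 54 mm above the table, with an upright round well, 75 mm diameter, 40 mm deep; the knob stands in its middle. Origin: on the well's axis on its floor (14 mm above the table). Pressing on the block or the well's wall with over 20 N is leaning on it.
- knob_grip (a point): On the knob's axis at the height for the finger pads' middle, 36 mm above the table. Black knob: disc of 40 mm diameter, 4 mm thick, on the well's floor; on it an upright bar 40 mm long, 14 mm thick, its top 30 mm above the floor, 10 mm below the well's mouth. The point turns with it: x along the bar, y across it, z up.
- knob (a joint): Knob angle, rad: 0 at the open stop, grows clockwise seen from above, 2.0 at the closed stop; starts at 0 to 0.12. Drives the jaw 8 mm per rad towards the V against a steady drag of 0.22 N m; stays where it is left. From where the jaw presses the ring into the V (somewhere from 0.6 to 1.4 rad: the jaw is adjustable, differs each time) the turning torque climbs by about 0.43 N m per rad.
- vblock: Steel V-block, bolted to the base plate. Upright 90 degree V, open to the jaw (-y), 14 to 48 mm above the table. Before it on the base plate a flat ledge 40 mm wide (x), top 30 mm above the table, on which the ring stands, reaching 30 mm jawwards; free finger room beside it. Origin: at its underside (14 mm above the table) under the axis of a ring that touches both faces; axes as the fixture's.
- v_seat (a point): Where on the ledge the centre of the ring's underside comes when the ring touches both faces of the V, 30 mm above the table; with the knob open the jaw stands 5 to 11 mm clear of it there. Finger-tight: the ring is pressed on the V with 6 to 18 N = 0.27 to 0.36 N m as the knob turns = about 0.11 to 0.33 rad past first pressing; over 26 N (0.43 N m) spoils it.
- brush: Wash brush, a bystander, 200 mm long, lying flat.
- calliper: Digital calliper, a bystander, 220 mm long, lying flat.
- bottle: White plastic bottle, a bystander, 60 mm diameter, 150 mm tall.
- jar: Jar with black lid, a bystander, 70 mm diameter, 64 mm tall.
Mind the look-alikes: they are no part of the job. Leave any brown or pink look-alike of the ring alone.

How it is judged:
By the outcome, as a careful person would: the job done as asked, in the order asked, and still so for the second after the job is handed in, with the robot touching nothing.
It also fails if it takes over 72 s, if anything falls off the work surface, if the arm or the gripper's body presses on something with over 40 N, if the wrist force passes 120 N, or if a joint passes its speed limit or range.

ROBOT

A 6-joint arm with a two-finger parallel gripper is mounted at the origin on the work surface. World frame = base frame: x ahead of the robot, y to its left, z up, the work surface at z = 0. Lengths are in m, angles in rad, forces in N, time in s.
With the tool pointing down it reaches from about 0.375 to 0.9 m from the base axis. Payload 3.1 kg.
Tool frame: the origin (TCP) lies at the very end of the fingers, on their centre line; the grasp point (between the pads) lies 19 mm behind it; z points along the fingers, y is the direction in which the jaws open and shut (so a half turn about z gives the same grasp; the last joint's range is limited). The gripper opens to 87 mm and grips with 3 to 60 N. Pads are 19 mm wide; open, the fingers measure 117 mm over their backs; the gripper's body (75 mm by 190 mm) begins 51 mm behind the grasp point.
Start: joints at [-1.399, 0.527, 1.433, -0, 1.181, -0.178], TCP at [0.214, -0.587, 0.223] pointing down, gripper open.
Joint ranges: [-3.08, 3.08], [-0.75, 2.2], [0.22, 2.44], [-1.43, 4.57], [0, 2.65], [-2.85, 2.85]. Speed limits (rad/s): [2.79, 2.79, 3.14, 3.14, 3.14, 3.14].

INTERFACE

Orientations are given as a unit quaternion [x, y, z, w].
In Python, from rig import robot gives the robot as it stands. The module is installed in compiled form; this text tells all that it offers.
- The arm moves only by the tool send_rows, never from a script. Its argument "deltas" is a list of rows, each an object of numbers: "tx", "ty", "tz": the shift along the tool's x, y, z in cm; "rx", "ry", "rz": the turn, a rotation vector about the tool's x, y, z in rad. A call has 1 to 5 rows; each row is the pose to reach, as a shift and turn from the pose commanded when the call began, along the tool's axes at that moment; what a row does not reach only later rows make up. A row lasts 1/12 s, in which the tool goes at most 41.7 mm and 7.16 degrees, less where a joint would pass 70% of its speed; a pose out of reach is approached as far as the arm can. A call with a gripper value outside its range is refused whole. "claw" is the finger opening in cm, from 0 to 8.7, set as the call begins (left out, the last holds). The fingers move at their own pace and stop on an object; "squeeze" is the grip in N (left out, the last holds). Time passes only in rows, so rows that repeat a pose let the fingers close. It gives the time, the measured TCP pose, the force and the opening at its end, in the units of the state.
- robot.get_obs(): the state, without advancing time (a new reading comes with each control period).
- robot.camera(name): name is "side" or "top" or "wrist"; returns a dict with "color" (420x560x3 uint8, red, green, blue), "z_map" (420x560 float32, m along the optical axis (not along the pixel's ray), 0 where there is no reading), "intrinsics" (3x3 intrinsics, pixels), "R" (3x3) and "t" (3): a world point X has camera coordinates R X + t; the wrist camera has in their place "tool_from_camera" (4x4, takes a point from camera to tool coordinates, whose origin is the TCP and whose axes are the flange's). Camera axes: x right, y down, z forward; pixel columns grow to the right and rows downward; lengths in m; the calibration is good to about 2 mm. The wrist camera is an equidistant fisheye: a pixel r from the principal point sees the ray r / f radians off the axis. A picture is of the moment at which its call begins: read the wrist's pose just before it.
- robot.hand_in(): hands the job in, once; it reports no verdict.
Trained networks look in the newest picture that a camera, given by its name, has taken for a name from the list of things; names that differ only in an ending like _2 or _b are one class to them, and where a whole thing is asked for, a point or a joint stands for the part that bears it (a point fixed in the world has none). Each returns a list of dicts, best first, with "p" (0 to 1); they miss things now and then, are a little off and sometimes report something else, mostly with a low value. They report only what shows in the picture. A call takes as long as a camera call. They do not tell look-alikes from the thing itself.
- robot.outline_of(label, camera): "pixels" (420x560 bool, what is visible of it) and "xy" ([column, row] in pixels, amid what is visible of it).
- robot.tip_of(label, camera): "xy" ([column, row] in pixels: a listed point, or the origin of a listed thing).
The state is a dict: "time": time; "q": joint angles; "joint_velocities": joint speeds; "joint_torque": joint torques, N m; "position": TCP position; "tool_rot": TCP orientation; "ft_force": force on the tool from outside, world axes, zero at the start; "moment": the same for the moment, N m; "grip_width": finger opening in m.
Only numpy, scipy, OpenCV 4.12 (cv2) and the standard library are available. Lean on these libraries where they do the work, as an engineer would, in place of code of your own. Each camera call takes 0.05 s, during which the arm holds its last target.

## Working session

There is one attempt and no reset: what is moved stays moved. The work goes in short steps, Python scripts to look and compute and a tool call to move; the robot and the scene stay as the last step left them, time stands still between calls to the robot, and variables do not carry over. Pictures are saved under pics/ and viewed, and the job is handed in when it is done.

Besides the shell and the picture viewer there is one more tool, called by a JSON object that holds its "api" and its "payload", one argument or row to a line. send_rows: Moves the arm, as the interface text tells. Its arguments: {"type":"object","properties":{"deltas":{"type":"array","items":{"type":"object","properties":{"tx":{"type":"number"},"ty":{"type":"number"},"tz":{"type":"number"},"rx":{"type":"number"},"ry":{"type":"number"},"rz":{"type":"number"}}}},"claw":{"type":"number"},"squeeze":{"type":"number"}},"required":["deltas"]}

```bash
mkdir -p pics; cat > h.py <<'E'
import numpy as np, cv2
from rig import robot
def save(n,im): cv2.imwrite('pics/'+n+'.png',cv2.cvtColor(np.ascontiguousarray(im),cv2.COLOR_RGB2BGR))
def world(c,u,v,z=None,d=None):
    K=np.array(c['intrinsics']);R=np.array(c['R']);t=np.array(c['t'])
    ray=R.T@np.linalg.inv(K)@np.array([u,v,1.]);o=-R.T@t
    if d is not None: return o+ray*d
    return o+ray*(z-o[2])/ray[2]
def cloud(c):
    K=np.array(c['intrinsics']);R=np.array(c['R']);t=np.array(c['t'])
    v,u=np.mgrid[0:420,0:560];d=c['z_map']
    P=np.stack([(u-K[0,2])/K[0,0]*d,(v-K[1,2])/K[1,1]*d,d],-1)
    return (P-t)@R
E
python3 - <<'E'
from h import *
for n in ['top','side','wrist']:
    c=robot.camera(n); save(n+'0',c['color'])
    for l in ['ring','ring_big','ring_small','vblock','v_seat','knob_grip','guard','fixture']:
        r=robot.tip_of(l,n)
        print(n,l,[(np.round(x['xy'],1).tolist(),round(x['p'],2)) +((np.round(world(c,*x['xy'],z={'v_seat':.03,'vblock':.014,'knob_grip':.036,'guard':.014}.get(l,0)),4).tolist(),) if n!='wrist' else ()) for x in r[:4]])
    if n=='wrist': print(c['tool_from_camera'],c['intrinsics'])
    else: print(c['R'],c['t'])
o=robot.get_obs();print(o)
E
```

```text
top ring [([373.8, 282.9], 0.73, [0.3616, -0.2555, 0.0]), ([343.3, 211.9], 0.54, [0.5609, -0.1703, 0.0]), ([313.0, 257.1], 0.4, [0.4294, -0.0845, 0.0])]
top ring_big [([381.9, 223.4], 0.61, [0.5303, -0.2809, 0.0])]
top ring_small [([357.6, 181.1], 0.59, [0.653, -0.2121, 0.0])]
top vblock [([211.3, 211.8], 0.46, [0.5494, 0.2063, 0.014]), ([251.9, 217.8], 0.42, [0.5351, 0.0908, 0.014]), ([284.4, 145.3], 0.31, [0.7511, 0.0036, 0.014])]
top v_seat [([210.1, 214.2], 0.63, [0.5399, 0.2066, 0.03])]
top knob_grip [([250.4, 212.1], 0.44, [0.5476, 0.0941, 0.036])]
top guard [([252.7, 215.4], 0.89, [0.542, 0.0888, 0.014])]
top fixture [([223.6, 215.2], 0.64, [0.5427, 0.1729, 0.0])]
[[ 0.02359672 -0.9996775   0.00938584]
 [-0.98656853 -0.02480316 -0.16145382]
 [ 0.16163454 -0.00544999 -0.98683564]] [-0.00214245  0.54307533  1.08703292]
side ring [([338.5, 228.6], 0.91, [0.4365, -0.0825, 0.0]), ([384.8, 203.6], 0.78, [0.3603, -0.2537, 0.0]), ([347.0, 210.3], 0.75, [0.4439, -0.1759, 0.0]), ([309.4, 202.1], 0.75, [0.5518, -0.1741, 0.0])]
side ring_big [([327.1, 187.0], 0.7, [0.5376, -0.2787, 0.0])]
[... 1159 characters left out ...]
    1.        ]]
{'time': 1.35, 'q': array([-1.39950508e+00,  5.27458136e-01,  1.43271100e+00,  9.83352462e-06,
        1.18139934e+00, -1.78459919e-01]), 'joint_velocities': array([ 0.00044603,  0.00180095, -0.00030146, -0.00053006,  0.00147805,
        0.00057889]), 'joint_torque': array([-7.03722490e-04, -4.40016496e+01, -1.76984113e+01,  6.33183285e-02,
        5.04988956e-02, -3.05341280e-05]), 'position': array([ 0.21421441, -0.58711564,  0.22257064]), 'tool_rot': array([9.84748518e-01, 1.73983784e-01, 4.50534889e-06, 1.21046452e-05]), 'ft_force': array([-0.33562804, -0.07329304,  0.60979246]), 'moment': array([-0.04025678, -0.04314318, -0.02022463]), 'grip_width': 0.08712711002628747}
```

```bash
python3 - <<'E'
import cv2
a=cv2.imread('pics/top0.png');b=cv2.imread('pics/side0.png')
cv2.imwrite('pics/topc.png',cv2.resize(a[130:320,170:430],None,fx=3,fy=3,interpolation=cv2.INTER_CUBIC))
cv2.imwrite('pics/sidec.png',cv2.resize(b[160:340,190:420],None,fx=3.3,fy=3.3,interpolation=cv2.INTER_CUBIC))
E
```

```text
(no output)
```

View pics/topc.png

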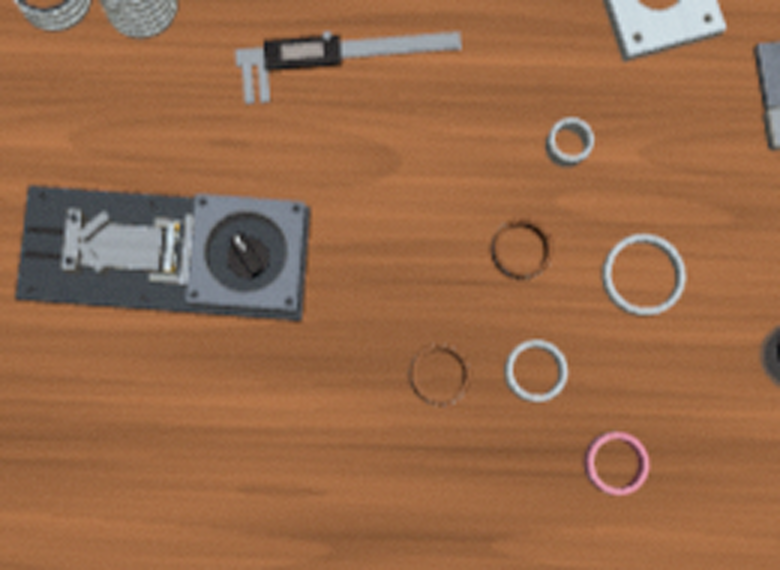

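View pics/sidec.png

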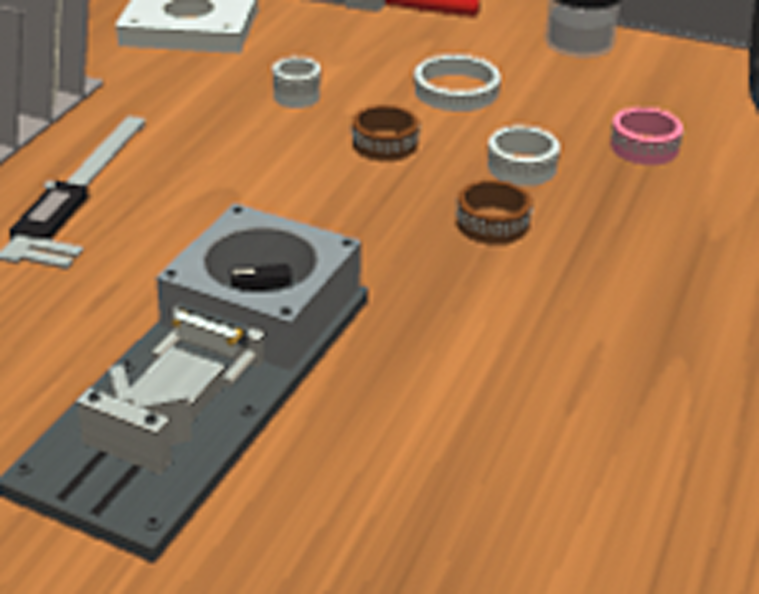

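```bash
python3 - <<'E'
from h import *
for n in ['top','side']:
    c=robot.camera(n); np.savez(n+'.npz',**{k:c[k] for k in ['color','z_map','intrinsics','R','t']})
    P=cloud(c); hsv=cv2.cvtColor(c['color'],cv2.COLOR_RGB2HSV)
    # ring
    m=(np.hypot(P[...,0]-.44,P[...,1]+.178)<.045)&(P[...,2]>.012)&(P[...,2]<.04)
    m2=m&(hsv[...,1]<70)
    q=P[m2&(P[...,2]>.019)]
    # project white pixels onto z=.024 plane & fit circle of r ~25.75
    print(n,m2.sum(),q.mean(0),q.min(0),q.max(0))
    from scipy.optimize import least_squares
    def ms(mask,z):
        v,u=np.nonzero(mask); return np.array([world(c,a,b,z=z) for a,b in zip(u,v)])
    mm=m&(hsv[...,1]<70)&(hsv[...,2]>(170 if n=='side' else 0)); W=ms(mm,.024)
    f=least_squares(lambda p:np.hypot(W[:,0]-p[0],W[:,1]-p[1])-p[2],[.44,-.178,.026],loss='soft_l1',f_scale=.002)
    print('circle',f.x,np.abs(f.fun).mean())
    # guard top
    g=(abs(P[...,2]-.054)<.008)&(np.hypot(P[...,0]-.54,P[...,1]-.09)<.09)
    G=P[g]; print('guard',g.sum(),np.median(G,0)); 
    W=ms(g,.054)[:,:2].astype(np.float32); print(cv2.minAreaRect(W*1000))
    pl=(P[...,2]>.008)&(abs(P[...,0]-.54)<.11)&(P[...,1]>-.02)&(P[...,1]<.36)
    k,lab,st,ce=cv2.connectedComponentsWithStats(pl.astype(np.uint8)); i=1+np.argmax(st[1:,4]); 
    W=P[(lab==i)&(P[...,2]<.02)][:,:2].astype(np.float32)
    print('plate',st[i],cv2.minAreaRect(W*1000))
E
```

```text
top 119 [ 0.44008213 -0.18073402  0.02372299] [ 0.41371046 -0.20789376  0.01969917] [ 0.46687874 -0.15449268  0.03038955]
circle [ 0.44025399 -0.18070023  0.0255121 ] 0.0014545215875383039
guard 853 [0.54094579 0.09777025 0.05411618]
((540.0650024414062, 100.4444580078125), (122.68978881835938, 101.03702545166016), 86.99176025390625)
plate [ 175  192   99   45 3701] ((544.034912109375, 169.4886016845703), (270.72119140625, 111.00138092041016), 87.13898468017578)
side 167 [ 0.44011552 -0.17395983  0.02120265] [ 0.41397707 -0.20662202  0.01906838] [ 0.46858318 -0.14891207  0.02419917]
circle [ 0.44103103 -0.17347748  0.02520963] 0.0012435337846403228
guard 933 [0.53900998 0.10762254 0.05187047]
((538.9412231445312, 110.03924560546875), (129.4976348876953, 104.06884002685547), 86.90499877929688)
plate [ 189  222  113  106 5455] ((545.2607421875, 174.3776092529297), (270.5360107421875, 111.25102996826172), 87.11687469482422)
```

View pics/top0.png

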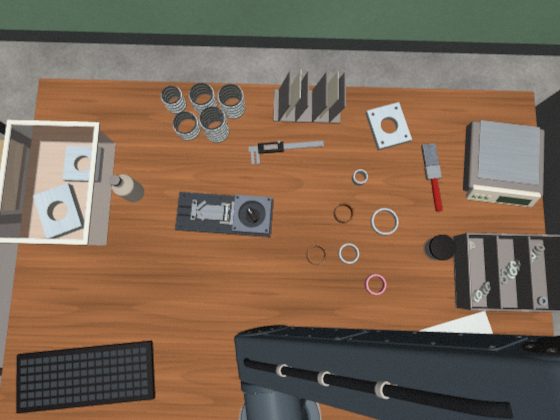

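```bash
cat >> h.py <<'E'
from scipy.spatial.transform import Rotation as Ro
def delta(pos,theta,o=None):
    "shift (cm) and turn in current tool axes to reach pos, tool-down with tool x at world angle theta"
    o=o or robot.get_obs()
    R=Ro.from_quat(o['tool_rot'])
    x=[np.cos(theta),np.sin(theta),0];y=[np.sin(theta),-np.cos(theta),0]
    T=Ro.from_matrix(np.array([x,y,[0,0,-1]]).T)
    print('shift cm',np.round(R.inv().apply(np.array(pos)-o['position'])*100,2),'rot',np.round((R.inv()*T).as_rotvec(),4),'pos',np.round(o['position'],4),'th',np.arctan2(*R.as_matrix()[[1,0],0]),'q',np.round(o['q'],2),'F',np.round(o['ft_force'],2),'M',np.round(o['moment'],3),'t',o['time'])
E
python3 -c "
from h import *
delta([.44,-.1785,.15],1.521)"
```

```text
shift cm [ 35.21 -30.65   7.25] rot [-0.     -0.     -1.1712] pos [ 0.2142 -0.5871  0.2225] th 0.3498127676566266 q [-1.4   0.53  1.43  0.    1.18 -0.18] F [0.49 0.34 0.56] M [ 0.017 -0.012 -0.003] t 1.45
```

The candidates in the top picture are the silver rings at (385,221) big, (360,176) small and (349,254) middle, plus brown ones at (316,254) and (343,213) and a pink one at (376,285). The silver ring at (349,254), about 56 mm across, is the one meant. I'll move above it and confirm it close up.

{"api": "send_rows", "payload": {
  "deltas": [
    {"tx": 35.2,"ty": -30.7,"tz": 0,"rz": -1.17},
    {"tx": 35.2,"ty": -30.7,"tz": 0,"rz": -1.17},
    {"tx": 35.2,"ty": -30.7,"tz": 0,"rz": -1.17},
    {"tx": 35.2,"ty": -30.7,"tz": 0,"rz": -1.17},
    {"tx": 35.2,"ty": -30.7,"tz": 0,"rz": -1.17}
  ]
}}

```text
schema error: expected keys tx, ty, tz, rx, ry, rz
```

```bash
python3 -c "
from h import *
delta([.44,-.1785,.15],1.521)"
```

```text
shift cm [ 35.21 -30.65   7.25] rot [-0.     -0.     -1.1712] pos [ 0.2142 -0.5871  0.2225] th 0.3498127676566266 q [-1.4   0.53  1.43  0.    1.18 -0.18] F [0.49 0.34 0.56] M [ 0.017 -0.012 -0.003] t 1.45
```

{"api": "send_rows", "payload": {
  "deltas": [
    {"tx": 35.2,"ty": -30.7,"tz": 0,"rx": 0,"ry": 0,"rz": -1.17},
    {"tx": 35.2,"ty": -30.7,"tz": 0,"rx": 0,"ry": 0,"rz": -1.17},
    {"tx": 35.2,"ty": -30.7,"tz": 0,"rx": 0,"ry": 0,"rz": -1.17},
    {"tx": 35.2,"ty": -30.7,"tz": 0,"rx": 0,"ry": 0,"rz": -1.17},
    {"tx": 35.2,"ty": -30.7,"tz": 0,"rx": 0,"ry": 0,"rz": -1.17}
  ]
}}

```text
time: 1.87
position: [0.3153, -0.4031, 0.2227]
tool_rot: [0.882, 0.471, 0.0, 0.0]
ft_force: [1.8, -0.2, 0.5]
grip_width: 0.087
```

```bash
python3 -c "
from h import *
delta([.44,-.1785,.15],1.521)"
```

```text
shift cm [25.59 -2.15  7.27] rot [ 4.000e-04  1.000e-04 -5.409e-01] pos [ 0.3153 -0.4031  0.2227] th 0.9800644364337369 q [-1.13  0.38  1.71  0.    1.05 -0.54] F [ 1.84 -0.25  0.46] M [ 0.027 -0.027  0.018] t 1.8667
```

{"api": "send_rows", "payload": {
  "deltas": [
    {"tx": 25.5,"ty": -2.1,"tz": 7.2,"rx": 0,"ry": 0,"rz": -0.53},
    {"tx": 25.5,"ty": -2.1,"tz": 7.2,"rx": 0,"ry": 0,"rz": -0.53},
    {"tx": 25.5,"ty": -2.1,"tz": 7.2,"rx": 0,"ry": 0,"rz": -0.53},
    {"tx": 25.5,"ty": -2.1,"tz": 7.2,"rx": 0,"ry": 0,"rz": -0.53},
    {"tx": 25.5,"ty": -2.1,"tz": 7.2,"rx": 0,"ry": 0,"rz": -0.53}
  ]
}}

```text
time: 2.28
position: [0.4141, -0.2285, 0.166]
tool_rot: [0.729, 0.685, 0.0, 0.001]
ft_force: [0.8, -0.0, 0.7]
grip_width: 0.0871
```

```bash
python3 -c "
from h import *
delta([.44,-.1785,.15],1.521)"
```

```text
shift cm [5.16 2.27 1.6 ] rot [ 0.0009  0.0008 -0.0119] pos [ 0.4141 -0.2285  0.166 ] th 1.5090752583121159 q [-0.74  0.41  1.87 -0.    0.86 -0.68] F [ 0.8  -0.04  0.7 ] M [-0.061 -0.127 -0.019] t 2.2833
```

{"api": "send_rows", "payload": {
  "deltas": [
    {"tx": 4.0,"ty": 1.8,"tz": 1.0,"rx": 0,"ry": 0,"rz": 0},
    {"tx": 4.0,"ty": 1.8,"tz": 1.0,"rx": 0,"ry": 0,"rz": 0},
    {"tx": 4.0,"ty": 1.8,"tz": 1.0,"rx": 0,"ry": 0,"rz": 0},
    {"tx": 4.0,"ty": 1.8,"tz": 1.0,"rx": 0,"ry": 0,"rz": 0}
  ]
}}

```text
time: 2.62
position: [0.4344, -0.1916, 0.1563]
tool_rot: [0.73, 0.684, -0.0, 0.001]
ft_force: [0.3, -0.7, 0.3]
grip_width: 0.0871
```

```bash
cat >> h.py <<'E'
def wpix(c,o,P):
    "world points->wrist pixels"
    T=np.array(c['tool_from_camera']);K=np.array(c['intrinsics'])
    R=Ro.from_quat(o['tool_rot']).as_matrix()
    p=(np.atleast_2d(P)-o['position'])@R
    p=(p-T[:3,3])@T[:3,:3]
    a=np.arctan2(np.hypot(p[:,0],p[:,1]),p[:,2]);n=np.hypot(p[:,0],p[:,1])+1e-12
    return np.stack([K[0,2]+K[0,0]*a*p[:,0]/n,K[1,2]+K[1,1]*a*p[:,1]/n],1)
def wray(c,o,uv):
    T=np.array(c['tool_from_camera']);K=np.array(c['intrinsics'])
    R=Ro.from_quat(o['tool_rot']).as_matrix()
    d=(np.atleast_2d(uv)-K[:2,2])/K[0,0];r=np.hypot(*d.T)+1e-12
    ray=np.stack([np.sin(r)*d[:,0]/r,np.sin(r)*d[:,1]/r,np.cos(r)],1)
    return R@T[:3,3]+o['position'], ray@T[:3,:3].T@R.T, ray
def wworld(c,o,uv,z):
    O,r,_=wray(c,o,uv); return O+r*((z-O[2])/r[:,2])[:,None]
def wcloud(c,o):
    v,u=np.mgrid[0:420,0:560]
    O,r,rc=wray(c,o,np.stack([u.ravel(),v.ravel()],1))
    return (O+r*(c['z_map'].ravel()/rc[:,2])[:,None]).reshape(420,560,3)
E
python3 - <<'E'
from h import *
o=robot.get_obs();delta([.44,-.1785,.15],1.521,o)
c=robot.camera('wrist');save('w1',c['color'])
np.savez('w1.npz',**{k:c[k] for k in ['color','z_map','intrinsics','tool_from_camera']})
P=wcloud(c,o);hsv=cv2.cvtColor(c['color'],cv2.COLOR_RGB2HSV)
m=(np.hypot(P[...,0]-.44,P[...,1]+.178)<.045)&(abs(P[...,2]-.024)<.004)&(hsv[...,1]<60)
v,u=np.nonzero(m);W=wworld(c,o,np.stack([u,v],1),.024)
print(m.sum(),np.median(P[m],0),W.min(0),W.max(0),(W.min(0)+W.max(0))/2)
from scipy.optimize import least_squares
f=least_squares(lambda p:np.hypot(W[:,0]-p[0],W[:,1]-p[1])-p[2],[.44,-.178,.026],loss='soft_l1',f_scale=.001);print(f.x,np.abs(f.fun).mean())
print(robot.tip_of('ring','wrist'))
E
```

```text
shift cm [1.34 0.47 0.63] rot [ 0.0006  0.0009 -0.0147] pos [ 0.4344 -0.1916  0.1563] th 1.5063413068171063 q [-0.65  0.43  1.87 -0.    0.84 -0.59] F [ 0.34 -0.66  0.32] M [-0.025 -0.115  0.002] t 2.6167
878 [ 0.44249554 -0.17990862  0.02340092] [ 0.4156105  -0.20783806  0.024     ] [ 0.46991293 -0.15197221  0.024     ] [ 0.44276171 -0.17990514  0.024     ]
[ 0.4427167  -0.179945    0.02522518] 0.001230124373247786
[{'xy': [398.8, 166.8], 'p': 0.95}, {'xy': [211.6, 257.3], 'p': 0.67}]
```

View pics/w1.png

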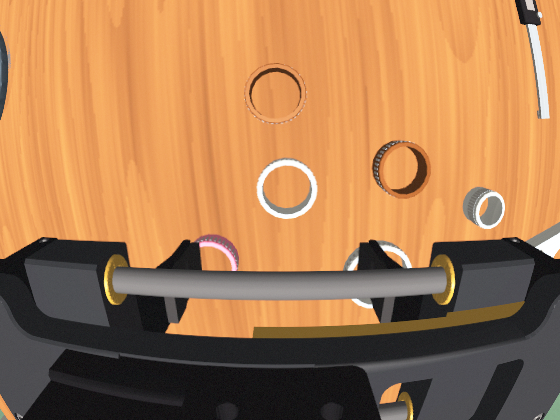

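```bash
python3 -c "
import cv2
a=cv2.imread('pics/w1.png')
cv2.imwrite('pics/w1c.png',cv2.resize(a[130:250,220:440],None,fx=3.5,fy=3.5,interpolation=cv2.INTER_CUBIC))
from h import *
delta([.4427,-.1799,.07],1.521)"
```

```text
shift cm [1.36 0.76 8.66] rot [ 0.0012  0.0012 -0.0177] pos [ 0.4341 -0.1929  0.1566] th 1.5033438678022306 q [-0.65  0.43  1.87 -0.    0.84 -0.59] F [ 0.46 -0.16 -0.09] M [-0.022 -0.098 -0.016] t 2.7167
```

View pics/w1c.png

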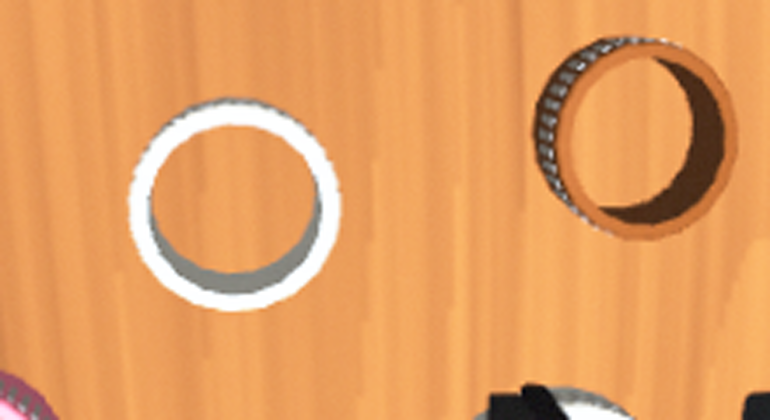

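{"api": "send_rows", "payload": {
  "deltas": [
    {"tx": 1.4,"ty": 0.8,"tz": 4.0,"rx": 0,"ry": 0,"rz": -0.018},
    {"tx": 1.4,"ty": 0.8,"tz": 8.0,"rx": 0,"ry": 0,"rz": -0.018},
    {"tx": 1.4,"ty": 0.8,"tz": 9.0,"rx": 0,"ry": 0,"rz": -0.018},
    {"tx": 1.4,"ty": 0.8,"tz": 9.0,"rx": 0,"ry": 0,"rz": -0.018},
    {"tx": 1.4,"ty": 0.8,"tz": 9.0,"rx": 0,"ry": 0,"rz": -0.018}
  ]
}}

```text
time: 3.13
position: [0.4426, -0.1793, 0.0659]
tool_rot: [0.725, 0.689, -0.0, -0.0]
ft_force: [0.1, 0.4, 0.7]
grip_width: 0.087
```

```bash
python3 - <<'E'
from h import *
o=robot.get_obs();delta([.4427,-.1799,.007],1.521,o)
c=robot.camera('wrist');save('w2',c['color'])
P=wcloud(c,o);hsv=cv2.cvtColor(c['color'],cv2.COLOR_RGB2HSV)
m=(np.hypot(P[...,0]-.4427,P[...,1]+.18)<.04)&(abs(P[...,2]-.024)<.005)&(hsv[...,1]<60)
v,u=np.nonzero(m);W=wworld(c,o,np.stack([u,v],1),.024)
print(m.sum(),np.median(P[m],0))
from scipy.optimize import least_squares
f=least_squares(lambda p:np.hypot(W[:,0]-p[0],W[:,1]-p[1])-p[2],[.44,-.178,.026],loss='soft_l1',f_scale=.001);print(f.x,np.abs(f.fun).mean())
E
```

```text
shift cm [-0.06  0.02  5.89] rot [-0.0004 -0.0002 -0.0007] pos [ 0.4426 -0.1793  0.0659] th 1.5203271624677728 q [-0.62  0.6   1.93 -0.    0.61 -0.57] F [0.08 0.43 0.7 ] M [-0.082 -0.096  0.033] t 3.1333
1725 [ 0.44239428 -0.17761071  0.02344863]
[ 0.44268394 -0.179439    0.02513205] 0.0013181219914000424
```

View pics/w2.png

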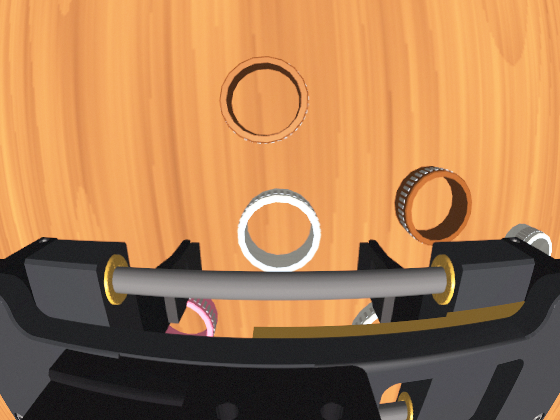

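{"api": "send_rows", "payload": {
  "deltas": [
    {"tx": 0,"ty": 0,"tz": 3.0,"rx": 0,"ry": 0,"rz": 0},
    {"tx": 0,"ty": 0,"tz": 5.0,"rx": 0,"ry": 0,"rz": 0},
    {"tx": 0,"ty": 0,"tz": 5.9,"rx": 0,"ry": 0,"rz": 0},
    {"tx": 0,"ty": 0,"tz": 5.9,"rx": 0,"ry": 0,"rz": 0}
  ]
}}

```text
time: 3.52
position: [0.4428, -0.1785, 0.007]
tool_rot: [0.724, 0.69, -0.0, -0.0]
ft_force: [0.5, -0.3, 0.4]
grip_width: 0.0867
```

{"api": "send_rows", "payload": {
  "deltas": [
    {"tx": 0,"ty": 0,"tz": 0,"rx": 0,"ry": 0,"rz": 0},
    {"tx": 0,"ty": 0,"tz": 0,"rx": 0,"ry": 0,"rz": 0},
    {"tx": 0,"ty": 0,"tz": 0,"rx": 0,"ry": 0,"rz": 0},
    {"tx": 0,"ty": 0,"tz": 0,"rx": 0,"ry": 0,"rz": 0},
    {"tx": 0,"ty": 0,"tz": 0,"rx": 0,"ry": 0,"rz": 0}
  ],
  "claw": 4.5,
  "squeeze": 10
}}

```text
time: 3.93
position: [0.4433, -0.1781, 0.0079]
tool_rot: [0.724, 0.69, 0.0, 0.001]
ft_force: [-0.6, -0.4, -0.2]
grip_width: 0.0613
```

{"api": "send_rows", "payload": {
  "deltas": [
    {"tx": 0,"ty": 0,"tz": 0,"rx": 0,"ry": 0,"rz": 0},
    {"tx": 0,"ty": 0,"tz": 0,"rx": 0,"ry": 0,"rz": 0},
    {"tx": 0,"ty": 0,"tz": 0,"rx": 0,"ry": 0,"rz": 0},
    {"tx": 0,"ty": 0,"tz": 0,"rx": 0,"ry": 0,"rz": 0}
  ]
}}

```text
time: 4.27
position: [0.4431, -0.178, 0.0076]
tool_rot: [0.724, 0.69, 0.0, 0.0]
ft_force: [-0.5, 0.6, 5.7]
grip_width: 0.0561
```

{"api": "send_rows", "payload": {
  "deltas": [
    {"tx": 0,"ty": 0,"tz": -2.0,"rx": 0,"ry": 0,"rz": 0},
    {"tx": 0,"ty": 0,"tz": -5.0,"rx": 0,"ry": 0,"rz": 0},
    {"tx": 0,"ty": 0,"tz": -9.0,"rx": 0,"ry": 0,"rz": 0},
    {"tx": 4,"ty": 1,"tz": -12.0,"rx": 0,"ry": 0,"rz": 0},
    {"tx": 8,"ty": 2,"tz": -14.0,"rx": 0,"ry": 0,"rz": 0}
  ]
}}

```text
time: 4.68
position: [0.4645, -0.1117, 0.1432]
tool_rot: [0.726, 0.688, 0.001, 0.002]
ft_force: [0.7, 0.8, -0.5]
grip_width: 0.0559
```

```bash
python3 -c "
from h import *
delta([.545,.13,.16],1.521);print(robot.get_obs()['grip_width'])"
```

```text
shift cm [24.56  6.77 -1.7 ] rot [ 0.0036  0.0018 -0.003 ] pos [ 0.4645 -0.1117  0.1432] th 1.51802994877657 q [-0.47  0.46  1.88 -0.    0.8  -0.42] F [ 0.75  0.84 -0.49] M [ 0.009 -0.117 -0.122] t 4.6833
0.05591352794708559
```

{"api": "send_rows", "payload": {
  "deltas": [
    {"tx": 4,"ty": 1.2,"tz": -1,"rx": 0,"ry": 0,"rz": 0},
    {"tx": 8,"ty": 2.3,"tz": -1,"rx": 0,"ry": 0,"rz": 0},
    {"tx": 12,"ty": 3.5,"tz": -1,"rx": 0,"ry": 0,"rz": 0},
    {"tx": 16,"ty": 4.6,"tz": -1,"rx": 0,"ry": 0,"rz": 0},
    {"tx": 20,"ty": 5.7,"tz": -1,"rx": 0,"ry": 0,"rz": 0}
  ]
}}

```text
time: 5.1
position: [0.5294, 0.0882, 0.1509]
tool_rot: [0.724, 0.69, -0.0, -0.0]
ft_force: [1.9, -1.0, -0.8]
grip_width: 0.0559
```

{"api": "send_rows", "payload": {
  "deltas": [
    {"tx": 2.5,"ty": 0.5,"tz": 0,"rx": 0,"ry": 0,"rz": 0},
    {"tx": 3.0,"ty": 0.5,"tz": 0,"rx": 0,"ry": 0,"rz": 0},
    {"tx": 3.0,"ty": 0.5,"tz": 0,"rx": 0,"ry": 0,"rz": 0},
    {"tx": 3.0,"ty": 0.5,"tz": 0,"rx": 0,"ry": 0,"rz": 0}
  ]
}}

```text
time: 5.43
position: [0.535, 0.1155, 0.1504]
tool_rot: [0.724, 0.69, -0.001, -0.0]
ft_force: [-0.4, 0.6, -1.0]
grip_width: 0.0557
```

```bash
python3 - <<'E'
from h import *
o=robot.get_obs();delta([.545,.2,.1],1.521,o)
c=robot.camera('wrist');save('w3',c['color'])
np.savez('w3.npz',pos=o['position'],rot=o['tool_rot'],**{k:c[k] for k in ['color','z_map','intrinsics','tool_from_camera']})
for l,z in [('v_seat',.03),('vblock',.014),('knob_grip',.036),('guard',.014)]:
    for x in robot.tip_of(l,'wrist'): print(l,x,wworld(c,o,x['xy'],z)[0])
E
```

```text
shift cm [8.49 0.61 5.03] rot [-0.0018  0.0007  0.0028] pos [0.535  0.1155 0.1504] th 1.5238221071492424 q [ 0.01  0.52  1.7  -0.    0.92  0.06] F [-0.36  0.57 -1.02] M [-0.028 -0.094 -0.046] t 5.4333
knob_grip {'xy': [287.5, 232.1], 'p': 0.64} [0.54169208 0.09156973 0.036     ]
guard {'xy': [291.4, 142.2], 'p': 0.69} [0.54909664 0.16996765 0.014     ]
```

View pics/w3.png

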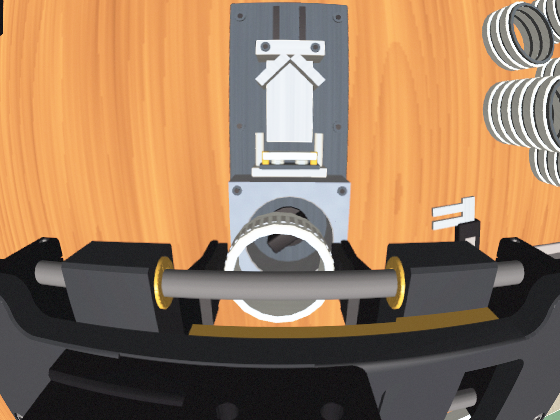

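```bash
python3 - <<'E'
from h import *
d=np.load('w3.npz');c=dict(d);o=dict(position=d['pos'],tool_rot=d['rot'])
im=cv2.imread('pics/w3.png')
cr=cv2.resize(im[30:190,220:360],None,fx=5,fy=5,interpolation=cv2.INTER_CUBIC)[:600]
cv2.imwrite('pics/w3c.png',cr)
P=wcloud(c,o)
np.set_printoptions(precision=3,suppress=True)
# fixture frame estimate
print(np.round(P[55:190:6,290],4))
E
```

```text
[[0.55  0.244 0.044]
 [0.55  0.24  0.038]
 [0.55  0.237 0.029]
 [0.55  0.232 0.028]
 [0.55  0.226 0.03 ]
 [0.55  0.221 0.03 ]
 [0.549 0.215 0.03 ]
 [0.549 0.21  0.03 ]
 [0.549 0.205 0.03 ]
 [0.549 0.2   0.029]
 [0.548 0.195 0.028]
 [0.548 0.189 0.03 ]
 [0.548 0.184 0.03 ]
 [0.548 0.179 0.031]
 [0.547 0.174 0.029]
 [0.548 0.168 0.015]
 [0.547 0.164 0.034]
 [0.546 0.16  0.048]
 [0.546 0.154 0.042]
 [0.546 0.149 0.039]
 [0.546 0.144 0.04 ]
 [0.545 0.141 0.052]
 [0.545 0.136 0.054]]
```

View pics/w3c.png

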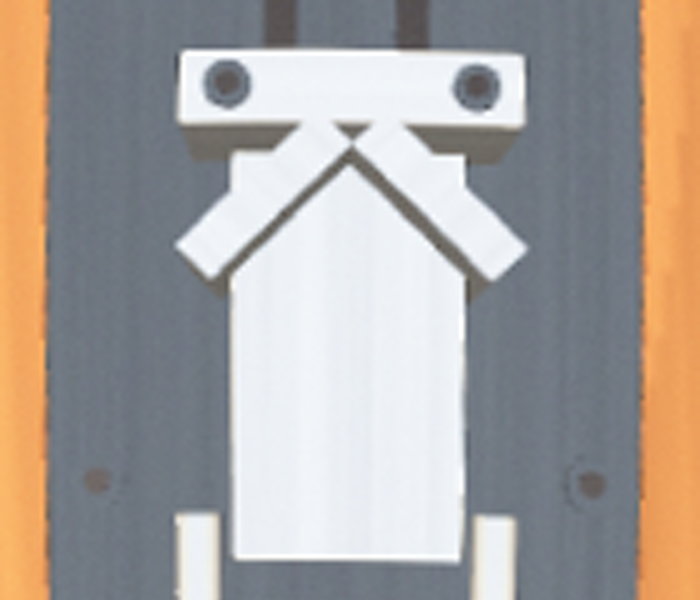

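```bash
python3 - <<'E'
from h import *
np.set_printoptions(precision=4,suppress=True)
d=np.load('w3.npz');c=dict(d);o=dict(position=d['pos'],tool_rot=d['rot'])
def w(x,y,z): return wworld(c,o,[220+(x+.5)/5-.5,30+(y+.5)/5-.5],z)[0]
A=w(352,148,.048);L=w(212,279,.048);R=w(488,280,.048)
E1=w(235,560,.03);E2=w(462,562,.03);LA=w(350,163,.03)
print('apex',A,LA,'L',L,'R',R,'E',E1,E2)
u=(R-L)/np.linalg.norm(R-L);print('xdir',u,np.linalg.norm(R-L)); 
yaw=-0.05;ax=np.array([np.cos(yaw),np.sin(yaw)]);ay=np.array([-np.sin(yaw),np.cos(yaw)])
Em=((E1+E2)/2)[:2]
print('angles L,R', np.degrees(np.arctan2((A-L)[:2]@ay,(A-L)[:2]@ax)),np.degrees(np.arctan2((A-R)[:2]@ay,(A-R)[:2]@ax)), 'len',(A[:2]-Em)@ay, 'wid',np.linalg.norm(E2-E1))
print('seat from apex',A[:2]-.0396*ay,'from ledge',Em+.03*ay)
# plate edges for yaw at z .014
for y in (20,300,590): print(w(47,y,.014),w(640,y,.014))
# ring held: rim pixels
P=wcloud(c,o);hsv=cv2.cvtColor(c['color'],cv2.COLOR_RGB2HSV)
ztop=d['pos'][2]-.0076+.024
m=(np.hypot(P[...,0]-d['pos'][0],P[...,1]-d['pos'][1])<.04)&(abs(P[...,2]-ztop)<.006)&(hsv[...,1]<40)&(hsv[...,2]>200)
v,uu=np.nonzero(m);W=wworld(c,o,np.stack([uu,v],1),ztop)
print(m.sum(),np.median(P[m],0),ztop)
from scipy.optimize import least_squares
f=least_squares(lambda p:np.hypot(W[:,0]-p[0],W[:,1]-p[1])-p[2],[*d['pos'][:2],.026],loss='soft_l1',f_scale=.001);print(f.x,np.abs(f.fun).mean(),'rel',f.x[:2]-d['pos'][:2])
E
```

```text
apex [0.55  0.24  0.048] [0.5503 0.241  0.03  ] L [0.5266 0.2193 0.048 ] R [0.5708 0.2174 0.048 ] E [0.5272 0.1724 0.03  ] [0.5664 0.1704 0.03  ]
xdir [ 0.9991 -0.0435  0.    ] 0.04420847623099193
angles L,R 44.37188933634917 135.4103777596118 len 0.06873097238947713 wid 0.039257600067503264
seat from apex [0.548  0.2005] from ledge [0.5483 0.2014]
[0.497  0.2757 0.014 ] [0.6059 0.2716 0.014 ]
[0.4948 0.2218 0.014 ] [0.6028 0.2174 0.014 ]
[0.4916 0.1682 0.014 ] [0.6011 0.1633 0.014 ]
2050 [0.5357 0.1272 0.1663] 0.16681167194753505
[0.5353 0.1134 0.0255] 0.0011903435152742462 rel [ 0.0003 -0.0021]
```

```bash
python3 -c "
from h import *
delta([.5478,.2014,.08],1.523)"
```

```text
shift cm [8.76 0.77 7.09] rot [-0.0005  0.0002 -0.0025] pos [0.5358 0.1143 0.1509] th 1.520544269120017 q [ 0.01  0.52  1.7  -0.    0.92  0.06] F [ 0.27  0.95 -0.45] M [-0.041 -0.089  0.002] t 5.6833
```

{"api": "send_rows", "payload": {
  "deltas": [
    {"tx": 4,"ty": 0.4,"tz": 0,"rx": 0,"ry": 0,"rz": 0},
    {"tx": 7.5,"ty": 0.8,"tz": 2,"rx": 0,"ry": 0,"rz": 0},
    {"tx": 8.8,"ty": 0.8,"tz": 5,"rx": 0,"ry": 0,"rz": 0},
    {"tx": 8.8,"ty": 0.8,"tz": 7.0,"rx": 0,"ry": 0,"rz": 0},
    {"tx": 8.8,"ty": 0.8,"tz": 7.0,"rx": 0,"ry": 0,"rz": 0}
  ]
}}

```text
time: 6.1
position: [0.545, 0.2028, 0.0771]
tool_rot: [0.724, 0.69, -0.004, -0.002]
ft_force: [-0.6, -0.0, -1.0]
grip_width: 0.056
```

{"api": "send_rows", "payload": {
  "deltas": [
    {"tx": 0,"ty": 0,"tz": 0,"rx": 0,"ry": 0,"rz": 0},
    {"tx": 0,"ty": 0,"tz": 0,"rx": 0,"ry": 0,"rz": 0}
  ]
}}

```text
time: 6.27
position: [0.549, 0.2025, 0.0818]
tool_rot: [0.724, 0.689, 0.001, 0.0]
ft_force: [0.4, 0.6, -1.6]
grip_width: 0.0558
```

```bash
python3 - <<'E'
from h import *
o=robot.get_obs();delta([.5478,.2014,.0385],1.523,o)
c=robot.camera('wrist');save('w4',c['color'])
E
```

```text
shift cm [-0.11 -0.12  4.33] rot [ 0.0013 -0.0002 -0.0016] pos [0.549  0.2025 0.0818] th 1.5213732696692936 q [ 0.16  0.67  1.65 -0.    0.83  0.21] F [ 0.45  0.59 -1.61] M [-0.055 -0.152 -0.02 ] t 6.2667
```

View pics/w4.png

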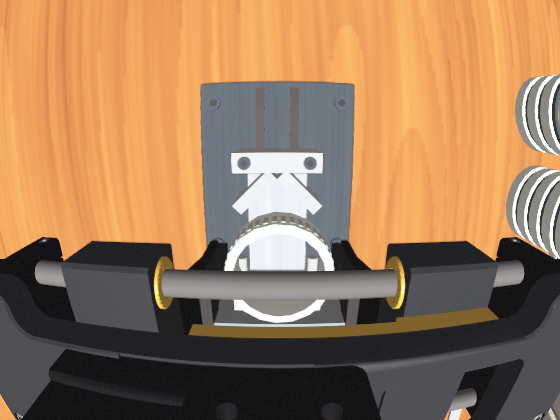

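```bash
python3 - <<'E'
from h import *
im=cv2.imread('pics/w4.png')
cv2.imwrite('pics/w4c.png',cv2.resize(im[140:240,210:350],None,fx=5,fy=5,interpolation=cv2.INTER_CUBIC))
delta([.5478,.2014,.0385],1.523)
E
```

```text
shift cm [-0.12 -0.17  4.38] rot [ 0.0026 -0.0005 -0.0017] pos [0.5495 0.2025 0.0823] th 1.5212965133569871 q [ 0.16  0.67  1.65 -0.    0.83  0.21] F [ 0.44  1.1  -0.83] M [ 0.027 -0.103 -0.056] t 6.3167
```

View pics/w4c.png

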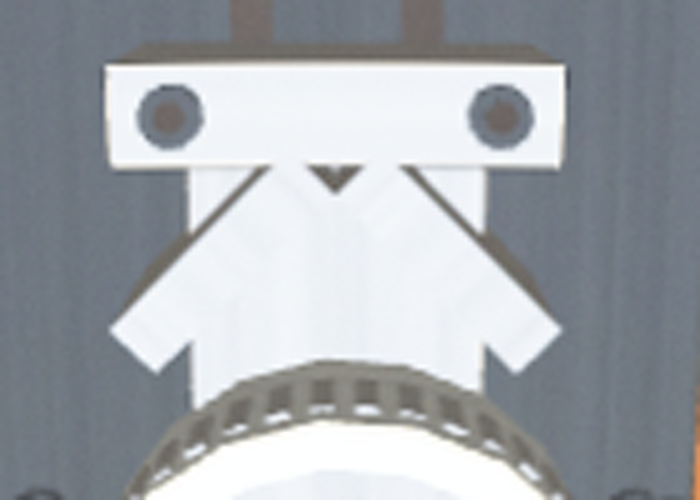

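```bash
python3 - <<'E'
from h import *
d=np.load('w3.npz');c=dict(d)
s,cc=np.sin,np.cos
th=1.5213732696692936
R=np.array([[cc(th),s(th),0],[s(th),-cc(th),0],[0,0,-1]]).T
o=dict(position=np.array([.549,.2025,.0818]),tool_rot=Ro.from_matrix(R).as_quat())
def w(x,y,z): return wworld(c,o,[210+(x+.5)/5-.5,140+(y+.5)/5-.5],z)[0]
A,L,Rr=w(336,194,.048),w(157,374,.048),w(517,374,.048)
print(A,L,Rr); ay=np.array([.047,.9989]);print('seat',A[:2]-.0396*ay,((L+Rr)/2)[:2]-(.0396-.0222)*ay)
E
```

```text
[0.5499869  0.24114878 0.048     ] [0.52633929 0.21952694 0.048     ] [0.57148674 0.21725209 0.048     ]
seat [0.5481257  0.20159234] [0.54809522 0.20100866]
```

{"api": "send_rows", "payload": {
  "deltas": [
    {"tx": -0.12,"ty": -0.14,"tz": 1.0,"rx": 0,"ry": 0,"rz": 0},
    {"tx": -0.12,"ty": -0.14,"tz": 2.0,"rx": 0,"ry": 0,"rz": 0},
    {"tx": -0.12,"ty": -0.14,"tz": 3.0,"rx": 0,"ry": 0,"rz": 0},
    {"tx": -0.12,"ty": -0.14,"tz": 3.5,"rx": 0,"ry": 0,"rz": 0},
    {"tx": -0.12,"ty": -0.14,"tz": 3.8,"rx": 0,"ry": 0,"rz": 0}
  ]
}}

```text
time: 6.73
position: [0.5459, 0.2019, 0.0415]
tool_rot: [0.724, 0.69, -0.001, -0.001]
ft_force: [-0.1, -0.2, -0.8]
grip_width: 0.0559
```

```bash
python3 - <<'E'
from h import *
o=robot.get_obs();delta([.5478,.2014,.0385],1.523,o)
c=robot.camera('wrist');save('w5',c['color'][140:300,180:380].repeat(4,0).repeat(4,1)[:600])
delta([.5478,.2014,.0385],1.523)
E
```

```text
shift cm [-0.04  0.2   0.3 ] rot [-0.0023  0.0005 -0.0004] pos [0.5459 0.2019 0.0415] th 1.5225905052090383 q [0.16 0.73 1.67 0.   0.74 0.21] F [-0.09 -0.22 -0.82] M [ 0.039 -0.092  0.021] t 6.7333
shift cm [-0.04  0.2   0.29] rot [-0.0024  0.0005 -0.0004] pos [0.5459 0.2019 0.0414] th 1.5226031748057647 q [0.16 0.73 1.67 0.   0.74 0.21] F [-0.39  0.34 -1.41] M [-0.004 -0.105  0.012] t 6.7833
```

View pics/w5.png

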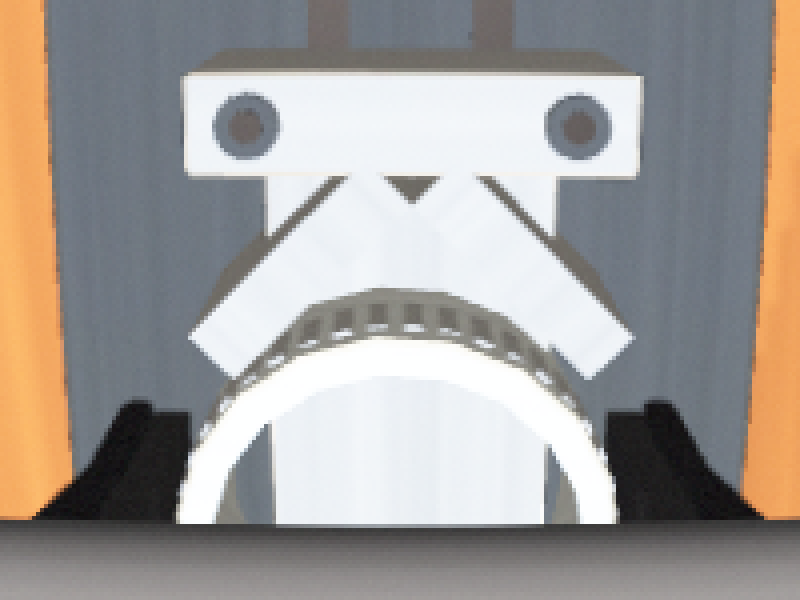

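{"api": "send_rows", "payload": {
  "deltas": [
    {"tx": -0.05,"ty": 0.1,"tz": 0,"rx": 0,"ry": 0,"rz": 0},
    {"tx": -0.05,"ty": 0.17,"tz": 0.1,"rx": 0,"ry": 0,"rz": 0},
    {"tx": -0.05,"ty": 0.17,"tz": 0.25,"rx": 0,"ry": 0,"rz": 0},
    {"tx": -0.05,"ty": 0.17,"tz": 0.3,"rx": 0,"ry": 0,"rz": 0},
    {"tx": -0.05,"ty": 0.17,"tz": 0.3,"rx": 0,"ry": 0,"rz": 0}
  ]
}}

```text
time: 7.2
position: [0.5485, 0.2016, 0.04]
tool_rot: [0.724, 0.69, 0.0, 0.0]
ft_force: [0.0, 0.9, -1.2]
grip_width: 0.0559
```

```bash
python3 - <<'E'
from h import *
delta([.5478,.2014,.0375],1.523)
E
```

```text
shift cm [-0.03 -0.06  0.25] rot [ 0.0001 -0.     -0.0001] pos [0.5485 0.2016 0.04  ] th 1.522888543250898 q [ 0.16  0.73  1.67 -0.    0.74  0.21] F [ 0.04  0.85 -1.25] M [-0.035 -0.084 -0.025] t 7.2
```

{"api": "send_rows", "payload": {
  "deltas": [
    {"tx": 0,"ty": -0.05,"tz": 0.1,"rx": 0,"ry": 0,"rz": 0},
    {"tx": 0,"ty": -0.05,"tz": 0.2,"rx": 0,"ry": 0,"rz": 0},
    {"tx": 0,"ty": -0.05,"tz": 0.2,"rx": 0,"ry": 0,"rz": 0}
  ]
}}

```text
time: 7.45
position: [0.5477, 0.2016, 0.0378]
tool_rot: [0.724, 0.69, -0.0, -0.0]
ft_force: [-0.5, 0.3, -0.7]
grip_width: 0.0563
```

{"api": "send_rows", "payload": {
  "deltas": [
    {"tx": 0,"ty": 0,"tz": 0,"rx": 0,"ry": 0,"rz": 0},
    {"tx": 0,"ty": 0,"tz": 0,"rx": 0,"ry": 0,"rz": 0}
  ]
}}

```text
time: 7.62
position: [0.5479, 0.2016, 0.038]
tool_rot: [0.724, 0.69, 0.0, 0.0]
ft_force: [-0.0, 0.0, -0.5]
grip_width: 0.0556
```

{"api": "send_rows", "payload": {
  "deltas": [
    {"tx": 0,"ty": 0,"tz": 0.05,"rx": 0,"ry": 0,"rz": 0},
    {"tx": 0,"ty": 0,"tz": 0.05,"rx": 0,"ry": 0,"rz": 0},
    {"tx": 0,"ty": 0,"tz": 0.05,"rx": 0,"ry": 0,"rz": 0}
  ]
}}

```text
time: 7.87
position: [0.548, 0.2016, 0.0377]
tool_rot: [0.724, 0.69, 0.0, 0.0]
ft_force: [0.4, 0.5, 2.5]
grip_width: 0.0558
```

{"api": "send_rows", "payload": {
  "deltas": [
    {"tx": 0,"ty": 0,"tz": 0,"rx": 0,"ry": 0,"rz": 0},
    {"tx": 0,"ty": 0,"tz": 0,"rx": 0,"ry": 0,"rz": 0},
    {"tx": 0,"ty": 0,"tz": 0,"rx": 0,"ry": 0,"rz": 0},
    {"tx": 0,"ty": 0,"tz": 0,"rx": 0,"ry": 0,"rz": 0}
  ],
  "claw": 7.2
}}

```text
time: 8.2
position: [0.5479, 0.2016, 0.0373]
tool_rot: [0.724, 0.69, -0.0, -0.0]
ft_force: [0.4, 0.7, 0.2]
grip_width: 0.0702
```

```bash
python3 - <<'E'
from h import *
o=robot.get_obs();delta([.5478,.2014,.0385],1.523,o);print(o['grip_width'])
c=robot.camera('wrist');save('w6',c['color'][140:300,180:380].repeat(4,0).repeat(4,1)[:600])
E
```

```text
shift cm [-0.02 -0.01 -0.12] rot [-0.     -0.     -0.0002] pos [0.5479 0.2016 0.0373] th 1.5227677047834964 q [0.16 0.74 1.67 0.   0.74 0.21] F [0.41 0.68 0.17] M [-0.039 -0.078 -0.005] t 8.2
0.0702403017409672
```

View pics/w6.png

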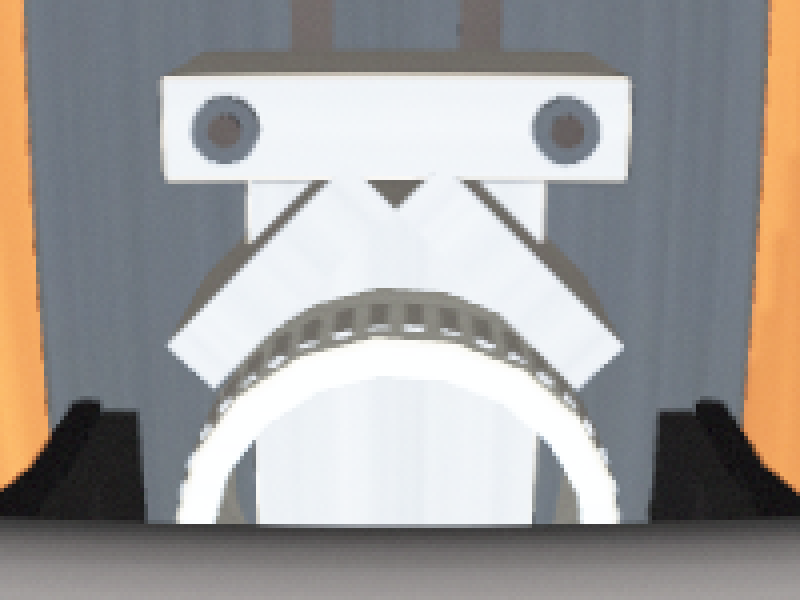

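{"api": "send_rows", "payload": {
  "deltas": [
    {"tx": 0,"ty": 0,"tz": -1.0,"rx": 0,"ry": 0,"rz": 0},
    {"tx": 0,"ty": 0,"tz": -3.0,"rx": 0,"ry": 0,"rz": 0},
    {"tx": 0,"ty": 0,"tz": -6.5,"rx": 0,"ry": 0,"rz": 0},
    {"tx": -2,"ty": 0,"tz": -9,"rx": 0,"ry": 0,"rz": -0.12},
    {"tx": -5,"ty": 0,"tz": -10.5,"rx": 0,"ry": 0,"rz": -0.24}
  ]
}}

```text
time: 8.67
position: [0.5473, 0.1533, 0.1461]
tool_rot: [0.632, 0.775, 0.002, 0.002]
ft_force: [1.1, -1.1, 0.2]
grip_width: 0.072
```

{"api": "send_rows", "payload": {
  "deltas": [
    {"tx": -2,"ty": 0,"tz": 0,"rx": 0,"ry": 0,"rz": -0.12},
    {"tx": -4,"ty": 0,"tz": 0,"rx": 0,"ry": 0,"rz": -0.24},
    {"tx": -5,"ty": 0,"tz": 0,"rx": 0,"ry": 0,"rz": -0.36},
    {"tx": -5,"ty": 0,"tz": 0,"rx": 0,"ry": 0,"rz": -0.48},
    {"tx": -5,"ty": 0,"tz": 0,"rx": 0,"ry": 0,"rz": -0.6}
  ]
}}

```text
time: 9.08
position: [0.5554, 0.1015, 0.1434]
tool_rot: [0.378, 0.926, 0.0, 0.0]
ft_force: [0.5, -0.0, 0.2]
grip_width: 0.0718
```

{"api": "send_rows", "payload": {
  "deltas": [
    {"tx": 0,"ty": 0,"tz": 0,"rx": 0,"ry": 0,"rz": -0.12},
    {"tx": 0,"ty": 0,"tz": 0,"rx": 0,"ry": 0,"rz": -0.24},
    {"tx": 0,"ty": 0,"tz": 0,"rx": 0,"ry": 0,"rz": -0.36},
    {"tx": 0,"ty": 0,"tz": 0,"rx": 0,"ry": 0,"rz": -0.48},
    {"tx": 0,"ty": 0,"tz": 0,"rx": 0,"ry": 0,"rz": -0.6}
  ]
}}

```text
time: 9.5
position: [0.5551, 0.1026, 0.1432]
tool_rot: [0.086, 0.996, 0.0, 0.0]
ft_force: [-0.1, 1.5, 0.3]
grip_width: 0.072
```

```bash
python3 -c "
from h import *
delta([.541,.091,.14],3.77)"
```

```text
shift cm [ 1.19 -1.38  0.32] rot [-1.000e-04  6.000e-04 -8.013e-01] pos [0.5551 0.1026 0.1432] th 2.9687027170761486 q [-0.02  0.55  1.66  0.    0.93 -1.41] F [-0.06  1.52  0.35] M [ 0.054 -0.159 -0.063] t 9.5
```

{"api": "send_rows", "payload": {
  "deltas": [
    {"tx": 1.2,"ty": -1.4,"tz": 0,"rx": 0,"ry": 0,"rz": -0.12},
    {"tx": 1.2,"ty": -1.4,"tz": 0,"rx": 0,"ry": 0,"rz": -0.24},
    {"tx": 1.2,"ty": -1.4,"tz": 0,"rx": 0,"ry": 0,"rz": -0.36},
    {"tx": 1.2,"ty": -1.4,"tz": 0,"rx": 0,"ry": 0,"rz": -0.48},
    {"tx": 1.2,"ty": -1.4,"tz": 0,"rx": 0,"ry": 0,"rz": -0.6}
  ],
  "claw": 3.0
}}

```text
time: 9.92
position: [0.5407, 0.0908, 0.1432]
tool_rot: [-0.212, 0.977, -0.0, 0.0]
ft_force: [0.1, -0.4, -0.1]
grip_width: 0.0463
```

{"api": "send_rows", "payload": {
  "deltas": [
    {"tx": 0,"ty": 0,"tz": 0,"rx": 0,"ry": 0,"rz": -0.1},
    {"tx": 0,"ty": 0,"tz": 0,"rx": 0,"ry": 0,"rz": -0.1},
    {"tx": 0,"ty": 0,"tz": 0,"rx": 0,"ry": 0,"rz": -0.1}
  ]
}}

```text
time: 10.17
position: [0.5408, 0.0909, 0.143]
tool_rot: [-0.256, 0.967, -0.0, 0.0]
ft_force: [-0.2, -0.1, -0.0]
grip_width: 0.0321
```

```bash
python3 - <<'E'
from h import *
o=robot.get_obs();delta([.541,.091,.14],3.77,o);print(o['grip_width'])
c=robot.camera('wrist');save('w7',c['color'])
np.savez('w7.npz',pos=o['position'],rot=o['tool_rot'],**{k:c[k] for k in ['color','z_map','intrinsics','tool_from_camera']})
for l,z in [('ring',.03),('v_seat',.03),('vblock',.014),('knob_grip',.036),('guard',.014)]:
    for x in robot.tip_of(l,'wrist'): print(l,x,wworld(c,o,x['xy'],z)[0])
E
```

```text
shift cm [-0.02 -0.01  0.3 ] rot [-0.0003  0.0005 -0.1098] pos [0.5408 0.0909 0.143 ] th -2.623012913890662 q [-0.04  0.53  1.7   0.    0.9  -2.13] F [-0.22 -0.11 -0.  ] M [ 0.123 -0.06   0.028] t 10.1667
0.03210650041290627
ring {'xy': [62.4, 99.0], 'p': 0.58} [ 0.55067371 -0.14668194  0.03      ]
ring {'xy': [165.8, 23.7], 'p': 0.57} [ 0.44593124 -0.07742132  0.03      ]
knob_grip {'xy': [277.4, 210.0], 'p': 0.78} [0.54295276 0.09019533 0.036     ]
```

View pics/w7.png

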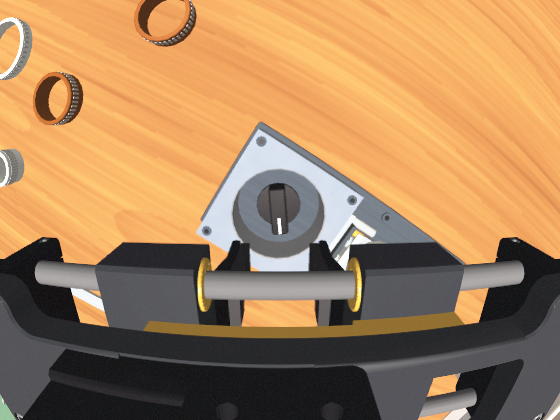

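```bash
python3 - <<'E'
import cv2
im=cv2.imread('pics/w7.png')
cv2.imwrite('pics/w7c.png',cv2.resize(im[150:270,210:350],None,fx=5,fy=5,interpolation=cv2.INTER_CUBIC))
E
```

```text
(no output)
```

View pics/w7c.png

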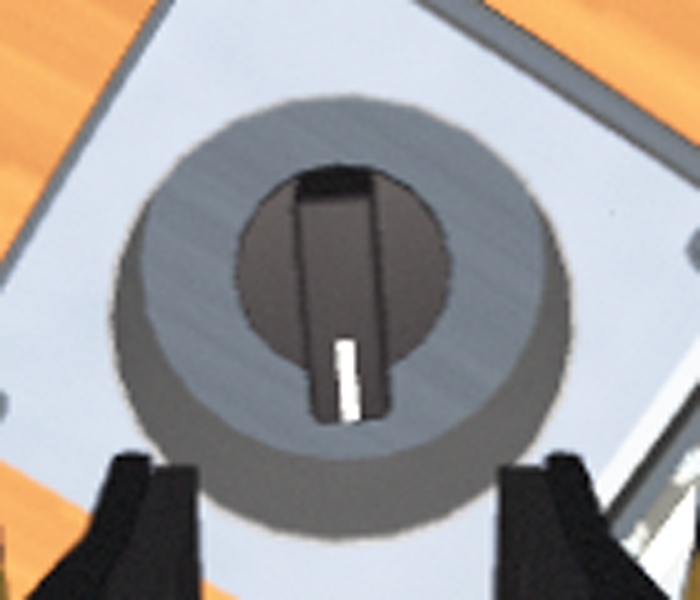

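```bash
python3 - <<'E'
from h import *
np.set_printoptions(precision=4,suppress=True)
d=np.load('w7.npz');c=dict(d);o=dict(position=d['pos'],tool_rot=d['rot'])
def w(x,y,z): return wworld(c,o,[210+(x+.5)/5-.5,150+(y+.5)/5-.5],z)[0]
B=[w(*p,.044) for p in [(297,198),(375,197),(389,414),(311,420)]]
print(np.array(B),'ctr',np.mean(B,0))
far=(B[0]+B[1])/2;near=(B[2]+B[3])/2;v=near-far;print('bar len',np.linalg.norm(v),'wid',np.linalg.norm(B[0]-B[1]),'ang',np.arctan2(v[1],v[0]),np.arctan2(v[1],v[0])+2*np.pi)
e=(B[3]-B[0]);f=B[2]-B[1];print([np.arctan2(q[1],q[0])+2*np.pi for q in(e,f)])
M=np.array([w(*p,.054) for p in [(110,310),(574,310),(342,95),(342,541)]])
from scipy.optimize import least_squares
g=least_squares(lambda p:np.hypot(M[:,0]-p[0],M[:,1]-p[1])-.0375,[.54,.09]);print(g.x,g.fun)
D=np.array([w(*p,.018) for p in [(235,270),(452,270)]]);print('disc',D,D.mean(0),np.linalg.norm(D[0]-D[1]))
E
```

```text
[[0.5291 0.0745 0.044 ]
 [0.5227 0.0855 0.044 ]
 [0.554  0.1062 0.044 ]
 [0.5615 0.0953 0.044 ]] ctr [0.5418 0.0904 0.044 ]
bar len 0.03799132673789363 wid 0.01275877659543526 ang 0.578336129510586 6.861521436690172
[np.float64(6.854582033946491), np.float64(6.868624173179852)]
[0.542  0.0903] [-0.     -0.     -0.0001 -0.0001]
disc [[0.5513 0.0731 0.018 ]
 [0.5318 0.1074 0.018 ]] [0.5416 0.0903 0.018 ] 0.0395002482613929
```

```bash
python3 -c "
from h import *
delta([.5419,.0903,.06],3.72)"
```

```text
shift cm [-0.07 -0.11  8.25] rot [ 0.      0.     -0.0579] pos [0.5407 0.0909 0.1425] th -2.6211277505946122 q [-0.04  0.54  1.7   0.    0.9  -2.13] F [ 0.    1.09 -0.25] M [ 0.102 -0.111  0.035] t 10.4667
```

{"api": "send_rows", "payload": {
  "deltas": [
    {"tx": -0.07,"ty": -0.11,"tz": 3,"rx": 0,"ry": 0,"rz": -0.058},
    {"tx": -0.07,"ty": -0.11,"tz": 6,"rx": 0,"ry": 0,"rz": -0.058},
    {"tx": -0.07,"ty": -0.11,"tz": 7.5,"rx": 0,"ry": 0,"rz": -0.058},
    {"tx": -0.07,"ty": -0.11,"tz": 8.0,"rx": 0,"ry": 0,"rz": -0.058},
    {"tx": -0.07,"ty": -0.11,"tz": 8.0,"rx": 0,"ry": 0,"rz": -0.058}
  ]
}}

```text
time: 10.88
position: [0.5409, 0.0903, 0.0611]
tool_rot: [-0.285, 0.958, 0.001, -0.002]
ft_force: [0.4, -0.5, -0.1]
grip_width: 0.0299
```

```bash
python3 - <<'E'
from h import *
o=robot.get_obs();delta([.5419,.0903,.022],3.72,o);print(o['grip_width'])
c=robot.camera('wrist');save('w8',c['color'][150:300,180:380].repeat(4,0).repeat(4,1)[:600])
delta([.5419,.0903,.022],3.72)
E
```

```text
shift cm [-0.09 -0.06  3.91] rot [ 0.0019 -0.0026  0.0004] pos [0.5409 0.0903 0.0611] th -2.5627842476588625 q [-0.04  0.67  1.75  0.    0.73 -2.19] F [ 0.42 -0.53 -0.14] M [ 0.126 -0.067 -0.029] t 10.8833
0.029854886392111257
shift cm [-0.   -0.    4.02] rot [ 0.0004 -0.0006  0.0006] pos [0.5419 0.0903 0.0622] th -2.5626216854311767 q [-0.04  0.67  1.75 -0.    0.73 -2.19] F [0.1  0.31 0.25] M [ 0.078 -0.112  0.037] t 10.9333
```

View pics/w8.png

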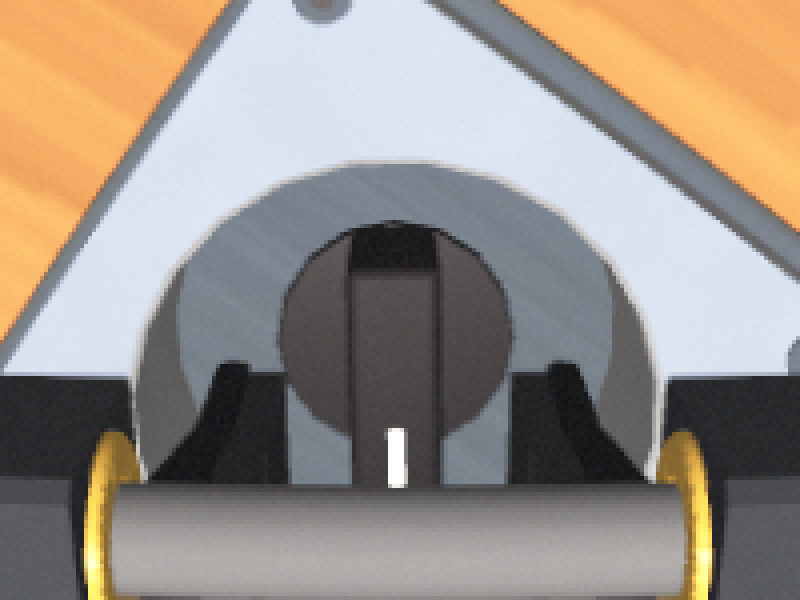

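{"api": "send_rows", "payload": {
  "deltas": [
    {"tx": 0,"ty": 0,"tz": 1.5,"rx": 0,"ry": 0,"rz": 0},
    {"tx": 0,"ty": 0,"tz": 2.8,"rx": 0,"ry": 0,"rz": 0},
    {"tx": 0,"ty": 0,"tz": 3.5,"rx": 0,"ry": 0,"rz": 0},
    {"tx": 0,"ty": 0,"tz": 3.95,"rx": 0,"ry": 0,"rz": 0},
    {"tx": 0,"ty": 0,"tz": 3.95,"rx": 0,"ry": 0,"rz": 0}
  ]
}}

```text
time: 11.35
position: [0.5421, 0.0903, 0.023]
tool_rot: [-0.286, 0.958, -0.0, 0.0]
ft_force: [0.5, 0.4, -0.5]
grip_width: 0.0303
```

{"api": "send_rows", "payload": {
  "deltas": [
    {"tx": 0,"ty": 0,"tz": 0,"rx": 0,"ry": 0,"rz": 0},
    {"tx": 0,"ty": 0,"tz": 0,"rx": 0,"ry": 0,"rz": 0}
  ]
}}

```text
time: 11.52
position: [0.5426, 0.0904, 0.0237]
tool_rot: [-0.286, 0.958, -0.0, 0.001]
ft_force: [1.1, 0.5, 0.3]
grip_width: 0.03
```

```bash
python3 - <<'E'
from h import *
delta([.5419,.0903,.022],3.72)
E
```

```text
shift cm [0.06 0.03 0.17] rot [-0.0009  0.0013  0.0008] pos [0.5426 0.0904 0.0237] th -2.5623361814771437 q [-0.04  0.73  1.76  0.    0.64 -2.19] F [1.11 0.53 0.3 ] M [ 0.156 -0.13  -0.014] t 11.5167
```

{"api": "send_rows", "payload": {
  "deltas": [
    {"tx": 0,"ty": 0,"tz": 0.1,"rx": 0,"ry": 0,"rz": 0},
    {"tx": 0,"ty": 0,"tz": 0.1,"rx": 0,"ry": 0,"rz": 0},
    {"tx": 0,"ty": 0,"tz": 0.1,"rx": 0,"ry": 0,"rz": 0},
    {"tx": 0,"ty": 0,"tz": 0.1,"rx": 0,"ry": 0,"rz": 0},
    {"tx": 0,"ty": 0,"tz": 0.1,"rx": 0,"ry": 0,"rz": 0}
  ],
  "claw": 0.8,
  "squeeze": 40
}}

```text
time: 11.93
position: [0.5419, 0.0905, 0.0222]
tool_rot: [-0.286, 0.958, 0.0, 0.0]
ft_force: [-1.0, 0.5, 2.8]
grip_width: 0.014
```

{"api": "send_rows", "payload": {
  "deltas": [
    {"tx": 0,"ty": 0,"tz": 0,"rx": 0,"ry": 0,"rz": 0},
    {"tx": 0,"ty": 0,"tz": 0,"rx": 0,"ry": 0,"rz": 0},
    {"tx": 0,"ty": 0,"tz": 0,"rx": 0,"ry": 0,"rz": 0}
  ]
}}

```text
time: 12.18
position: [0.5419, 0.0905, 0.0222]
tool_rot: [-0.286, 0.958, 0.0, 0.0]
ft_force: [-0.6, 2.2, 3.4]
grip_width: 0.014
```

```bash
cat > s.py <<'E'
from h import *
o=robot.get_obs();R=Ro.from_quat(o['tool_rot']).as_matrix();th=np.arctan2(R[1,0],R[0,0])%(2*np.pi)
print('t %.2f th %.4f turned %.4f'%(o['time'],th,3.7208-th),'pos',np.round(o['position'],4),'F',np.round(o['ft_force'],2),'M',np.round(o['moment'],3),'tau6 %.3f'%o['joint_torque'][5],'w %.4f'%o['grip_width'],'q6 %.2f'%o['q'][5])
E
python3 s.py
```

```text
t 12.18 th 3.7208 turned -0.0000 pos [0.5419 0.0905 0.0222] F [-0.6   2.17  3.36] M [0.426 0.064 0.076] tau6 0.080 w 0.0140 q6 -2.19
```

{"api": "send_rows", "payload": {
  "deltas": [
    {"tx": 0,"ty": 0,"tz": 0,"rx": 0,"ry": 0,"rz": 0.08},
    {"tx": 0,"ty": 0,"tz": 0,"rx": 0,"ry": 0,"rz": 0.16},
    {"tx": 0,"ty": 0,"tz": 0,"rx": 0,"ry": 0,"rz": 0.24},
    {"tx": 0,"ty": 0,"tz": 0,"rx": 0,"ry": 0,"rz": 0.32},
    {"tx": 0,"ty": 0,"tz": 0,"rx": 0,"ry": 0,"rz": 0.4}
  ]
}}

```text
time: 12.6
position: [0.5419, 0.0905, 0.0222]
tool_rot: [-0.088, 0.996, 0.0, 0.0]
ft_force: [-0.8, 3.0, 4.0]
grip_width: 0.0137
```

```bash
python3 s.py
```

```text
t 12.60 th 3.3176 turned 0.4032 pos [0.5419 0.0905 0.0222] F [-0.81  2.96  4.01] M [ 0.415 -0.085  0.159] tau6 -0.403 w 0.0137 q6 -1.78
```

{"api": "send_rows", "payload": {
  "deltas": [
    {"tx": 0,"ty": 0,"tz": 0,"rx": 0,"ry": 0,"rz": 0.02},
    {"tx": 0,"ty": 0,"tz": 0,"rx": 0,"ry": 0,"rz": 0.04},
    {"tx": 0,"ty": 0,"tz": 0,"rx": 0,"ry": 0,"rz": 0.06}
  ]
}}

```text
time: 12.85
position: [0.5419, 0.0905, 0.0221]
tool_rot: [-0.06, 0.998, 0.0, 0.0]
ft_force: [-1.0, 2.6, 5.7]
grip_width: 0.0139
```

```bash
python3 s.py
```

```text
t 12.85 th 3.2608 turned 0.4600 pos [0.5419 0.0905 0.0221] F [-0.97  2.64  5.74] M [0.486 0.047 0.227] tau6 0.058 w 0.0139 q6 -1.73
```

{"api": "send_rows", "payload": {
  "deltas": [
    {"tx": 0,"ty": 0,"tz": 0,"rx": 0,"ry": 0,"rz": 0.02},
    {"tx": 0,"ty": 0,"tz": 0,"rx": 0,"ry": 0,"rz": 0.04},
    {"tx": 0,"ty": 0,"tz": 0,"rx": 0,"ry": 0,"rz": 0.06}
  ]
}}

```text
time: 13.1
position: [0.5419, 0.0905, 0.0221]
tool_rot: [-0.029, 1.0, 0.0, 0.0]
ft_force: [-0.9, 3.1, 4.4]
grip_width: 0.0138
```

```bash
python3 s.py
```

```text
t 13.10 th 3.2002 turned 0.5206 pos [0.5419 0.0905 0.0221] F [-0.92  3.1   4.43] M [0.552 0.067 0.204] tau6 0.064 w 0.0138 q6 -1.67
```

```bash
python3 - <<'E'
from h import *
M=[]
for i in range(3):
    c=robot.camera(['side','top','wrist'][i]); M.append(robot.get_obs()['moment'][2])
    if i<2: 
        x=[(225,205),(170,180)][i]; save('k%d'%i,np.array(cv2.resize(c['color'][x[1]:x[1]+100,x[0]:x[0]+120],None,fx=6,fy=6,interpolation=cv2.INTER_CUBIC)))
    else: save('k2',c['color'])
print(M)
E
```

```text
[np.float64(0.13335842028374673), np.float64(0.04708251791069279), np.float64(0.07692738176595638)]
```

View pics/k0.png

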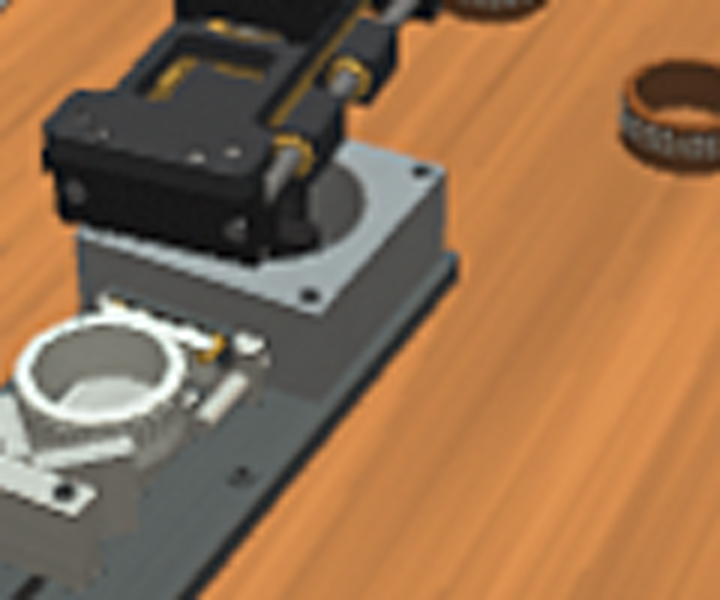

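View pics/k1.png

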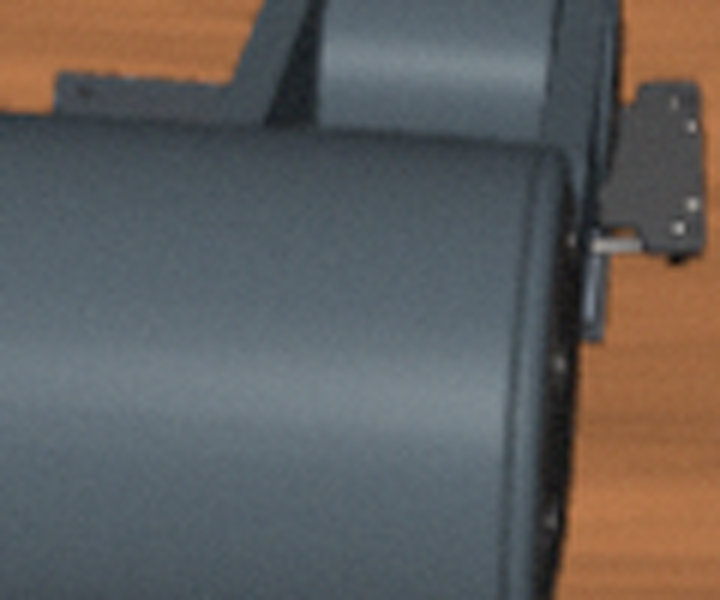

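View pics/k2.png

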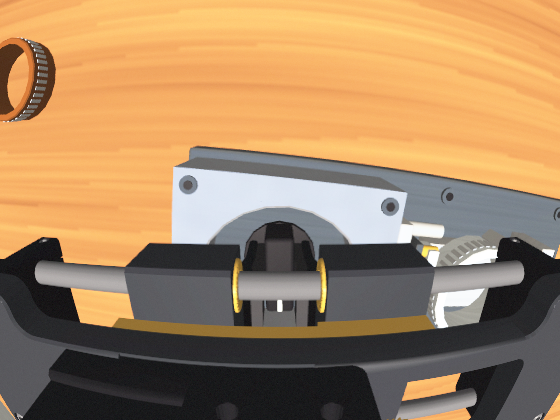

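{"api": "send_rows", "payload": {
  "deltas": [
    {"tx": 0,"ty": 0,"tz": 0,"rx": 0,"ry": 0,"rz": 0.02},
    {"tx": 0,"ty": 0,"tz": 0,"rx": 0,"ry": 0,"rz": 0.04},
    {"tx": 0,"ty": 0,"tz": 0,"rx": 0,"ry": 0,"rz": 0.06}
  ]
}}

```text
time: 13.5
position: [0.5419, 0.0905, 0.0222]
tool_rot: [0.001, 1.0, 0.0, 0.0]
ft_force: [-1.2, 3.6, 5.1]
grip_width: 0.0144
```

```bash
python3 s.py
```

```text
t 13.50 th 3.1402 turned 0.5806 pos [0.5419 0.0905 0.0222] F [-1.25  3.58  5.14] M [0.6   0.033 0.204] tau6 0.064 w 0.0144 q6 -1.61
```

{"api": "send_rows", "payload": {
  "deltas": [
    {"tx": 0,"ty": 0,"tz": 0,"rx": 0,"ry": 0,"rz": 0.02},
    {"tx": 0,"ty": 0,"tz": 0,"rx": 0,"ry": 0,"rz": 0.04}
  ]
}}

```text
time: 13.67
position: [0.5419, 0.0905, 0.0222]
tool_rot: [0.021, 1.0, 0.0, 0.0]
ft_force: [-2.1, 2.8, 4.9]
grip_width: 0.0139
```

```bash
python3 s.py
```

```text
t 13.67 th 3.1002 turned 0.6206 pos [0.5419 0.0905 0.0222] F [-2.12  2.81  4.88] M [0.545 0.001 0.138] tau6 0.064 w 0.0139 q6 -1.57
```

{"api": "send_rows", "payload": {
  "deltas": [
    {"tx": 0,"ty": 0,"tz": 0,"rx": 0,"ry": 0,"rz": 0.02},
    {"tx": 0,"ty": 0,"tz": 0,"rx": 0,"ry": 0,"rz": 0.04}
  ]
}}

```text
time: 13.83
position: [0.5419, 0.0905, 0.0221]
tool_rot: [0.041, 0.999, 0.0, 0.0]
ft_force: [-1.6, 1.8, 4.9]
grip_width: 0.0138
```

```bash
python3 s.py
```

```text
t 13.83 th 3.0602 turned 0.6606 pos [0.5419 0.0905 0.0221] F [-1.63  1.8   4.91] M [0.536 0.035 0.187] tau6 0.064 w 0.0138 q6 -1.53
```

{"api": "send_rows", "payload": {
  "deltas": [
    {"tx": 0,"ty": 0,"tz": 0,"rx": 0,"ry": 0,"rz": 0.02},
    {"tx": 0,"ty": 0,"tz": 0,"rx": 0,"ry": 0,"rz": 0.04}
  ]
}}

```text
time: 14.0
position: [0.542, 0.0905, 0.0222]
tool_rot: [0.061, 0.998, 0.0, 0.0]
ft_force: [-0.3, 3.0, 4.6]
grip_width: 0.0135
```

```bash
python3 s.py
```

```text
t 14.00 th 3.0202 turned 0.7006 pos [0.542  0.0905 0.0222] F [-0.29  3.    4.57] M [0.548 0.038 0.258] tau6 0.064 w 0.0135 q6 -1.49
```

```bash
python3 - <<'E'
from h import *
im=cv2.imread('pics/w3.png')
cv2.imwrite('pics/w3d.png',cv2.resize(im[125:195,240:345],None,fx=7,fy=7,interpolation=cv2.INTER_CUBIC))
E
```

```text
(no output)
```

View pics/w3d.png

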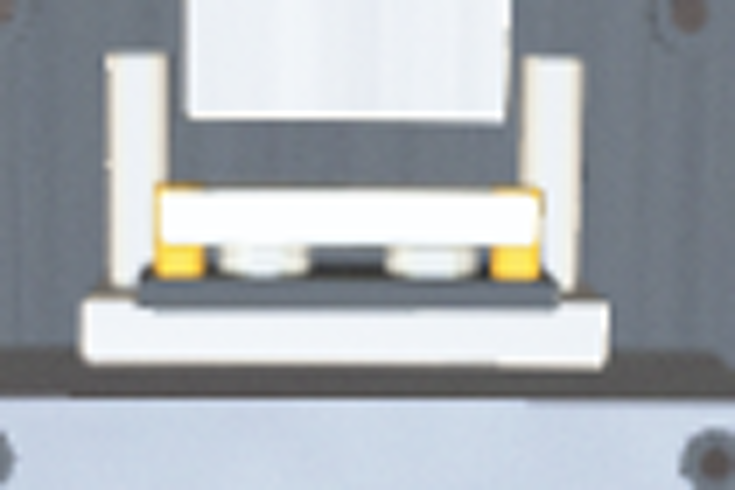

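```bash
python3 - <<'E'
from h import *
d=np.load('w3.npz');c=dict(d);o=dict(position=d['pos'],tool_rot=d['rot'])
w=lambda x,y,z: wworld(c,o,[240+(x+.5)/7-.5,125+(y+.5)/7-.5],z)[0]
F=w(350,189,.048);ay=np.array([.047,.9989]);seat=np.array([.5481,.2010])
print(F,w(160,189,.048),w(540,189,.048),'gap',(seat-F[:2])@ay-.028, 'ledge end',(seat-w(350,120,.03)[:2])@ay)
E
```

```text
[0.54614762 0.16430036 0.048     ] [0.52415131 0.16537686 0.048     ] [0.56826418 0.16344193 0.048     ] gap 0.008751033383947174 ledge end 0.029660128494826098
```

{"api": "send_rows", "payload": {
  "deltas": [
    {"tx": 0,"ty": 0,"tz": 0,"rx": 0,"ry": 0,"rz": 0.04},
    {"tx": 0,"ty": 0,"tz": 0,"rx": 0,"ry": 0,"rz": 0.08},
    {"tx": 0,"ty": 0,"tz": 0,"rx": 0,"ry": 0,"rz": 0.1},
    {"tx": 0,"ty": 0,"tz": 0,"rx": 0,"ry": 0,"rz": 0.12}
  ]
}}

```text
time: 14.33
position: [0.5419, 0.0905, 0.0222]
tool_rot: [0.12, 0.993, 0.0, 0.0]
ft_force: [-0.9, 2.3, 6.1]
grip_width: 0.0135
```

```bash
python3 s.py
```

```text
t 14.33 th 2.9001 turned 0.8207 pos [0.5419 0.0905 0.0222] F [-0.93  2.3   6.06] M [0.468 0.023 0.227] tau6 0.074 w 0.0135 q6 -1.37
```

{"api": "send_rows", "payload": {
  "deltas": [
    {"tx": 0,"ty": 0,"tz": 0,"rx": 0,"ry": 0,"rz": 0.02},
    {"tx": 0,"ty": 0,"tz": 0,"rx": 0,"ry": 0,"rz": 0.04}
  ]
}}

```text
time: 14.5
position: [0.5419, 0.0905, 0.0221]
tool_rot: [0.14, 0.99, 0.0, 0.0]
ft_force: [-0.4, 2.8, 5.6]
grip_width: 0.0134
```

```bash
python3 s.py
```

```text
t 14.50 th 2.8603 turned 0.8605 pos [0.5419 0.0905 0.0221] F [-0.36  2.78  5.61] M [ 0.538 -0.031  0.194] tau6 0.064 w 0.0134 q6 -1.33
```

{"api": "send_rows", "payload": {
  "deltas": [
    {"tx": 0,"ty": 0,"tz": 0,"rx": 0,"ry": 0,"rz": 0.02},
    {"tx": 0,"ty": 0,"tz": 0,"rx": 0,"ry": 0,"rz": 0.04}
  ]
}}

```text
time: 14.67
position: [0.5419, 0.0905, 0.0222]
tool_rot: [0.16, 0.987, 0.0, 0.0]
ft_force: [-1.6, 2.6, 5.1]
grip_width: 0.0139
```

```bash
python3 s.py
```

```text
t 14.67 th 2.8203 turned 0.9005 pos [0.5419 0.0905 0.0222] F [-1.63  2.64  5.11] M [0.517 0.019 0.237] tau6 0.066 w 0.0139 q6 -1.29
```

{"api": "send_rows", "payload": {
  "deltas": [
    {"tx": 0,"ty": 0,"tz": 0,"rx": 0,"ry": 0,"rz": 0.02},
    {"tx": 0,"ty": 0,"tz": 0,"rx": 0,"ry": 0,"rz": 0.04}
  ]
}}

```text
time: 14.83
position: [0.5419, 0.0905, 0.0222]
tool_rot: [0.18, 0.984, 0.0, 0.0]
ft_force: [-1.5, 3.3, 4.5]
grip_width: 0.0137
```

```bash
python3 s.py; python3 - <<'E'
from h import *
c=robot.camera('wrist');save('k3',c['color'])
c=robot.camera('side');save('k4',cv2.resize(c['color'][235:305,205:295],None,fx=8,fy=8,interpolation=cv2.INTER_CUBIC))
E
```

```text
t 14.83 th 2.7802 turned 0.9406 pos [0.5419 0.0905 0.0222] F [-1.51  3.28  4.52] M [0.507 0.004 0.2  ] tau6 0.066 w 0.0137 q6 -1.25
```

View pics/k3.png

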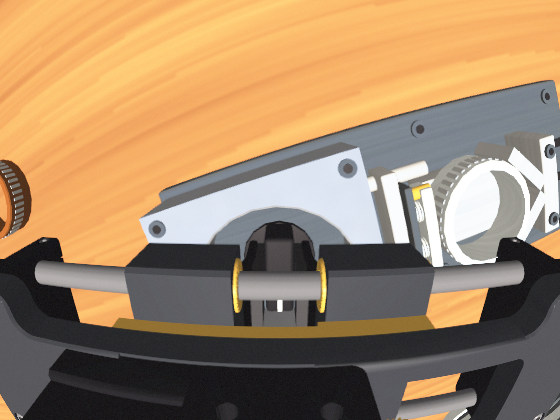

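View pics/k4.png

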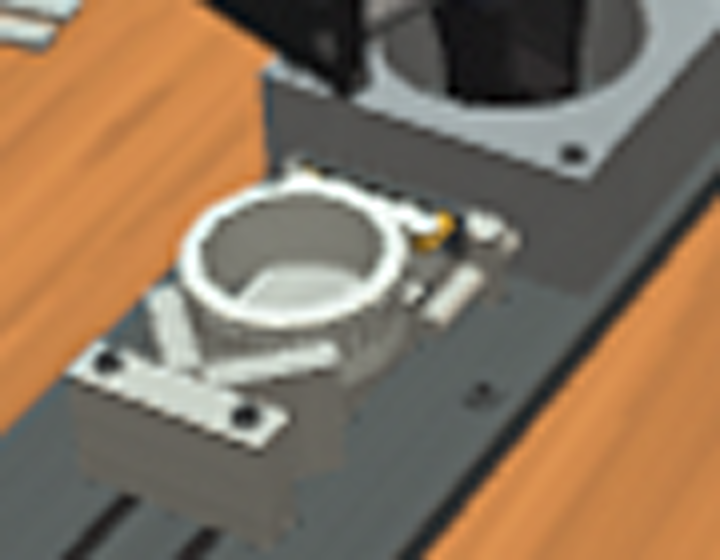

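{"api": "send_rows", "payload": {
  "deltas": [
    {"tx": 0,"ty": 0,"tz": 0,"rx": 0,"ry": 0,"rz": 0.02},
    {"tx": 0,"ty": 0,"tz": 0,"rx": 0,"ry": 0,"rz": 0.04}
  ]
}}

```text
time: 15.1
position: [0.5419, 0.0905, 0.0221]
tool_rot: [0.199, 0.98, 0.0, 0.0]
ft_force: [-0.3, 2.7, 4.4]
grip_width: 0.0137
```

```bash
python3 s.py
```

```text
t 15.10 th 2.7403 turned 0.9805 pos [0.5419 0.0905 0.0221] F [-0.29  2.67  4.36] M [0.513 0.046 0.21 ] tau6 0.057 w 0.0137 q6 -1.21
```

{"api": "send_rows", "payload": {
  "deltas": [
    {"tx": 0,"ty": 0,"tz": 0,"rx": 0,"ry": 0,"rz": 0.02},
    {"tx": 0,"ty": 0,"tz": 0,"rx": 0,"ry": 0,"rz": 0.04}
  ]
}}

```text
time: 15.27
position: [0.542, 0.0905, 0.0221]
tool_rot: [0.219, 0.976, 0.0, 0.0]
ft_force: [-1.0, 2.9, 5.7]
grip_width: 0.014
```

```bash
python3 s.py
```

```text
t 15.27 th 2.7002 turned 1.0206 pos [0.542  0.0905 0.0221] F [-0.98  2.88  5.68] M [0.514 0.012 0.232] tau6 0.065 w 0.0140 q6 -1.17
```

{"api": "send_rows", "payload": {
  "deltas": [
    {"tx": 0,"ty": 0,"tz": 0,"rx": 0,"ry": 0,"rz": 0.02},
    {"tx": 0,"ty": 0,"tz": 0,"rx": 0,"ry": 0,"rz": 0.04}
  ]
}}

```text
time: 15.43
position: [0.5419, 0.0905, 0.0221]
tool_rot: [0.238, 0.971, 0.0, 0.0]
ft_force: [-0.7, 2.8, 5.1]
grip_width: 0.0135
```

```bash
python3 s.py
```

```text
t 15.43 th 2.6603 turned 1.0605 pos [0.5419 0.0905 0.0221] F [-0.7   2.83  5.09] M [0.46  0.06  0.246] tau6 0.066 w 0.0135 q6 -1.13
```

{"api": "send_rows", "payload": {
  "deltas": [
    {"tx": 0,"ty": 0,"tz": 0,"rx": 0,"ry": 0,"rz": 0.02},
    {"tx": 0,"ty": 0,"tz": 0,"rx": 0,"ry": 0,"rz": 0.04}
  ]
}}

```text
time: 15.6
position: [0.5419, 0.0905, 0.0221]
tool_rot: [0.258, 0.966, 0.0, 0.0]
ft_force: [-0.4, 3.9, 4.5]
grip_width: 0.0134
```

```bash
python3 s.py; python3 - <<'E'
from h import *
o=robot.get_obs()
c=robot.camera('wrist');save('k5',cv2.resize(c['color'][120:280,360:560],None,fx=4,fy=4,interpolation=cv2.INTER_CUBIC)[:600])
np.savez('k5.npz',pos=o['position'],rot=o['tool_rot'],**{k:c[k] for k in ['color','z_map','intrinsics','tool_from_camera']})
E
```

```text
t 15.60 th 2.6203 turned 1.1005 pos [0.5419 0.0905 0.0221] F [-0.4   3.95  4.55] M [ 0.484 -0.006  0.273] tau6 0.069 w 0.0134 q6 -1.09
```

View pics/k5.png

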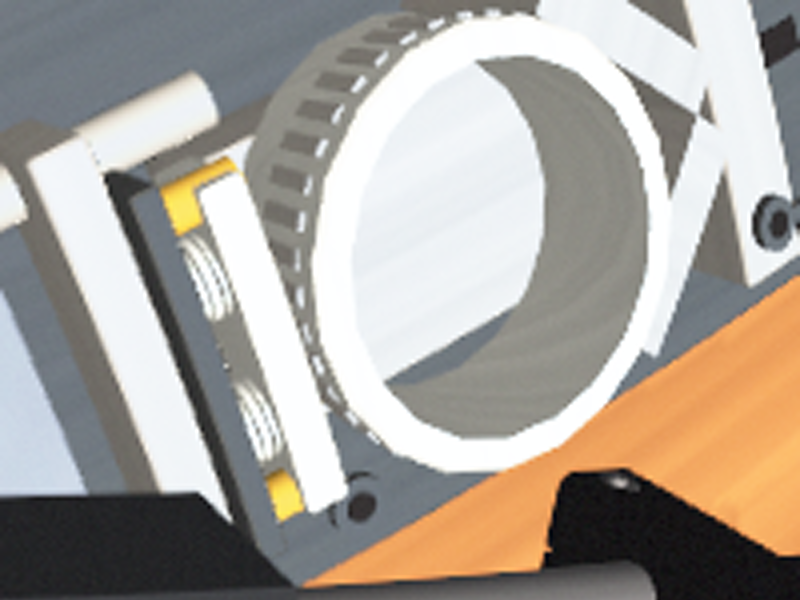

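{"api": "send_rows", "payload": {
  "deltas": [
    {"tx": 0,"ty": 0,"tz": 0,"rx": 0,"ry": 0,"rz": 0.02},
    {"tx": 0,"ty": 0,"tz": 0,"rx": 0,"ry": 0,"rz": 0.04}
  ]
}}

```text
time: 15.82
position: [0.5419, 0.0905, 0.0222]
tool_rot: [0.277, 0.961, 0.0, 0.0]
ft_force: [-0.6, 2.8, 4.7]
grip_width: 0.0136
```

```bash
python3 s.py
```

```text
t 15.82 th 2.5802 turned 1.1406 pos [0.5419 0.0905 0.0222] F [-0.58  2.76  4.73] M [ 0.539 -0.031  0.214] tau6 0.062 w 0.0136 q6 -1.05
```

{"api": "send_rows", "payload": {
  "deltas": [
    {"tx": 0,"ty": 0,"tz": 0,"rx": 0,"ry": 0,"rz": 0.02},
    {"tx": 0,"ty": 0,"tz": 0,"rx": 0,"ry": 0,"rz": 0.03}
  ]
}}

```text
time: 15.98
position: [0.5419, 0.0905, 0.0222]
tool_rot: [0.291, 0.957, 0.0, 0.0]
ft_force: [-0.7, 3.6, 5.1]
grip_width: 0.0137
```

```bash
python3 s.py
```

```text
t 15.98 th 2.5505 turned 1.1703 pos [0.5419 0.0905 0.0222] F [-0.69  3.57  5.07] M [ 0.42  -0.01   0.273] tau6 0.210 w 0.0137 q6 -1.02
```

{"api": "send_rows", "payload": {
  "deltas": [
    {"tx": 0,"ty": 0,"tz": 0,"rx": 0,"ry": 0,"rz": 0.02},
    {"tx": 0,"ty": 0,"tz": 0,"rx": 0,"ry": 0,"rz": 0.03}
  ]
}}

```text
time: 16.15
position: [0.5419, 0.0905, 0.0222]
tool_rot: [0.306, 0.952, 0.0, 0.0]
ft_force: [-1.1, 2.6, 5.5]
grip_width: 0.0138
```

```bash
python3 s.py; python3 - <<'E'
from h import *
o=robot.get_obs()
c=robot.camera('wrist');save('k6',cv2.resize(c['color'][120:270,360:560],None,fx=4,fy=4,interpolation=cv2.INTER_CUBIC))
np.savez('k6.npz',pos=o['position'],rot=o['tool_rot'],**{k:c[k] for k in ['color','z_map','intrinsics','tool_from_camera']})
E
```

```text
t 16.15 th 2.5205 turned 1.2003 pos [0.5419 0.0905 0.0222] F [-1.13  2.57  5.53] M [0.488 0.015 0.256] tau6 0.217 w 0.0138 q6 -0.99
```

View pics/k6.png

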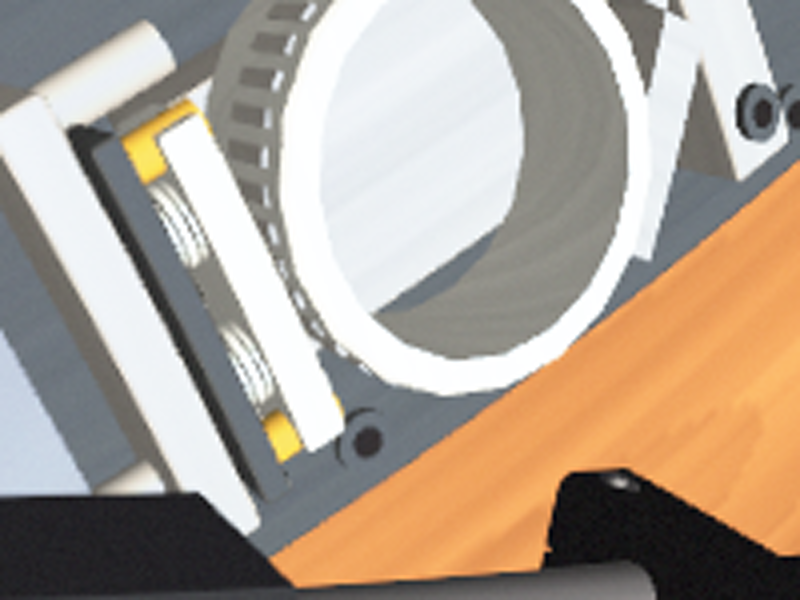

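```bash
python3 - <<'E'
import cv2
for n,(r,c) in [('k5',(150,395)),('k6',(140,385))]:
    import numpy as np
    im=np.load(n+'.npz')['color'][r:r+110,c:c+75][:,:,::-1]
    cv2.imwrite('pics/%sz.png'%n,cv2.resize(np.ascontiguousarray(im),None,fx=5.4,fy=5.4,interpolation=cv2.INTER_CUBIC))
a=cv2.imread('pics/k5z.png');b=cv2.imread('pics/k6z.png');cv2.imwrite('pics/kz.png',cv2.resize(np.hstack([a[:594,:400],b[:594,:400]]),(800,594)))
print(a.shape)
E
```

```text
(594, 405, 3)
```

View pics/kz.png

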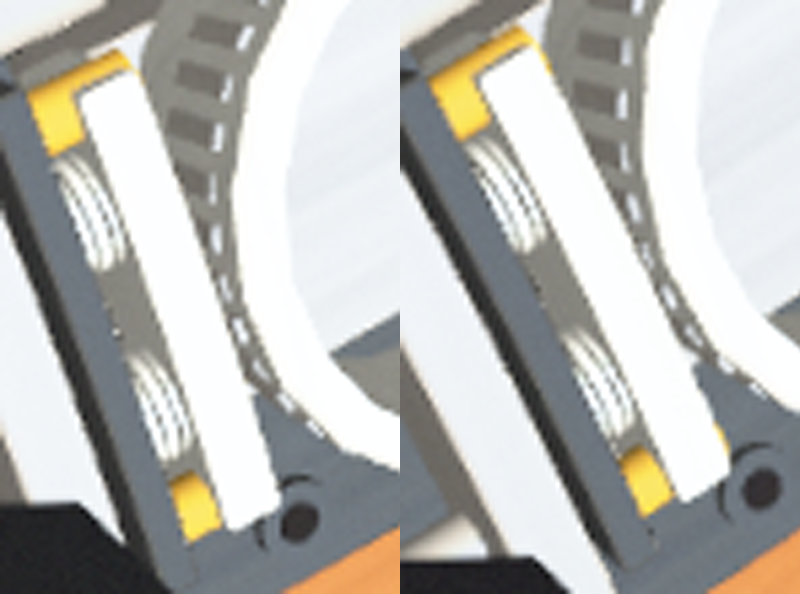

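{"api": "send_rows", "payload": {
  "deltas": [
    {"tx": 0,"ty": 0,"tz": 0,"rx": 0,"ry": 0,"rz": 0.02}
  ]
}}

```text
time: 16.28
position: [0.5419, 0.0905, 0.0221]
tool_rot: [0.315, 0.949, 0.0, 0.0]
ft_force: [-1.0, 3.1, 6.4]
grip_width: 0.0136
```

```bash
python3 s.py
```

```text
t 16.28 th 2.5010 turned 1.2198 pos [0.5419 0.0905 0.0221] F [-1.01  3.13  6.35] M [0.48  0.044 0.25 ] tau6 0.009 w 0.0136 q6 -0.97
```

{"api": "send_rows", "payload": {
  "deltas": [
    {"tx": 0,"ty": 0,"tz": 0,"rx": 0,"ry": 0,"rz": 0.02}
  ]
}}

```text
time: 16.37
position: [0.542, 0.0905, 0.0222]
tool_rot: [0.325, 0.946, 0.0, 0.0]
ft_force: [-1.0, 2.3, 4.3]
grip_width: 0.0138
```

```bash
python3 s.py
```

```text
t 16.37 th 2.4805 turned 1.2403 pos [0.542  0.0905 0.0222] F [-0.99  2.32  4.27] M [0.526 0.031 0.27 ] tau6 0.099 w 0.0138 q6 -0.95
```

{"api": "send_rows", "payload": {
  "deltas": [
    {"tx": 0,"ty": 0,"tz": 0,"rx": 0,"ry": 0,"rz": 0.02}
  ]
}}

```text
time: 16.45
position: [0.542, 0.0905, 0.0222]
tool_rot: [0.334, 0.943, 0.0, 0.0]
ft_force: [-0.5, 2.9, 5.2]
grip_width: 0.0138
```

```bash
python3 s.py
```

```text
t 16.45 th 2.4605 turned 1.2603 pos [0.542  0.0905 0.0222] F [-0.5   2.93  5.19] M [ 0.52  -0.002  0.3  ] tau6 0.116 w 0.0138 q6 -0.93
```

{"api": "send_rows", "payload": {
  "deltas": [
    {"tx": 0,"ty": 0,"tz": 0,"rx": 0,"ry": 0,"rz": 0.02}
  ]
}}

```text
time: 16.53
position: [0.5419, 0.0905, 0.0222]
tool_rot: [0.343, 0.939, 0.0, 0.0]
ft_force: [0.4, 3.3, 4.1]
grip_width: 0.0138
```

```bash
python3 s.py; python3 - <<'E'
from h import *
o=robot.get_obs()
c=robot.camera('wrist');save('k7',cv2.resize(c['color'][120:270,360:510],None,fx=4,fy=4,interpolation=cv2.INTER_CUBIC))
np.savez('k7.npz',pos=o['position'],rot=o['tool_rot'],**{k:c[k] for k in ['color','z_map','intrinsics','tool_from_camera']})
E
```

```text
t 16.53 th 2.4406 turned 1.2802 pos [0.5419 0.0905 0.0222] F [0.43 3.33 4.11] M [0.495 0.037 0.274] tau6 0.125 w 0.0138 q6 -0.91
```

View pics/k7.png

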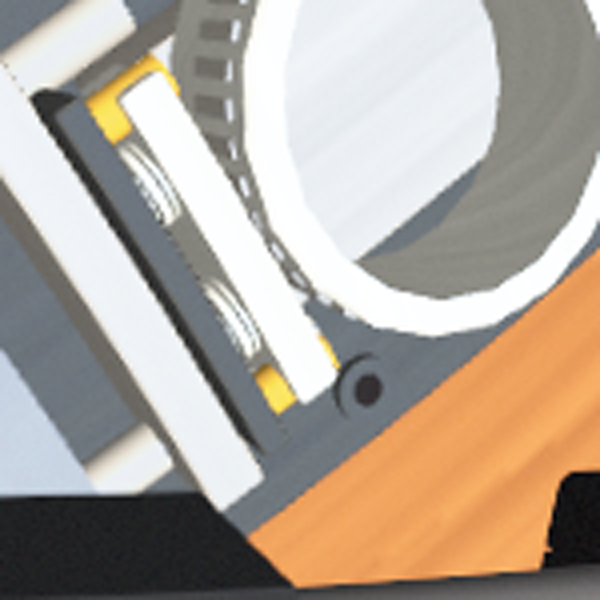

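```bash
python3 - <<'E'
import numpy as np
from scipy.optimize import least_squares
a=np.array([.46,.5206,.5806,.6206,.6606,.7006,.8207,.8605,.9005,.9406,.9805,1.0206,1.0605,1.1005,1.1406,1.1703,1.2003,1.2198,1.2403,1.2603,1.2802])
m=np.array([.227,.204,.204,.138,.187,.258,.227,.194,.237,.2,.21,.232,.246,.273,.214,.273,.256,.25,.27,.3,.274])
for d in (None,.22):
    f=least_squares(lambda p:(p[1] if d is None else d)+.43*np.maximum(0,a-p[0])-m,[1.1,.21]);J=f.jac[:,:1 if d else 2]
    print(d,f.x,np.sqrt(np.diag(np.linalg.inv(J.T@J)))*f.fun.std())
from h import *
import cv2
ims=[]
for n in('k6','k7'):
    z=np.load(n+'.npz');o=dict(position=z['pos'],tool_rot=z['rot']);print(n,z['pos'],z['rot'])
    # rectified top view at z=.048, 0.15 mm/px, fixture axes about the seat
    s=np.array([.5481,.2010]);ax=np.array([.9989,-.047]);ay=np.array([.047,.9989])
    Y,X=np.mgrid[-.022:-.048:-.0001,-.03:.03:.0001]
    W=s+X[...,None]*ax+Y[...,None]*ay;W=np.concatenate([W,np.full(X.shape+(1,),.048)],-1)
    uv=wpix(dict(z),o,W.reshape(-1,3)).reshape(X.shape+(2,)).astype(np.float32)
    r=cv2.remap(z['color'],uv[...,0],uv[...,1],cv2.INTER_CUBIC);ims.append(r)
save('rect',cv2.resize(np.vstack(ims),(690,598)))
E
```

```text
None [1.08261979 0.21261538] [0.0293746  0.00779607]
0.22 [1.09979067 0.21      ] [0.02329908]
k6 [0.54193944 0.09048717 0.02215128] [3.05582821e-01 9.52165492e-01 1.00167305e-04 6.53662681e-05]
k7 [0.54193314 0.09050131 0.02215186] [3.43385590e-01 9.39194509e-01 7.88228195e-05 6.40855814e-05]
```

View pics/rect.png

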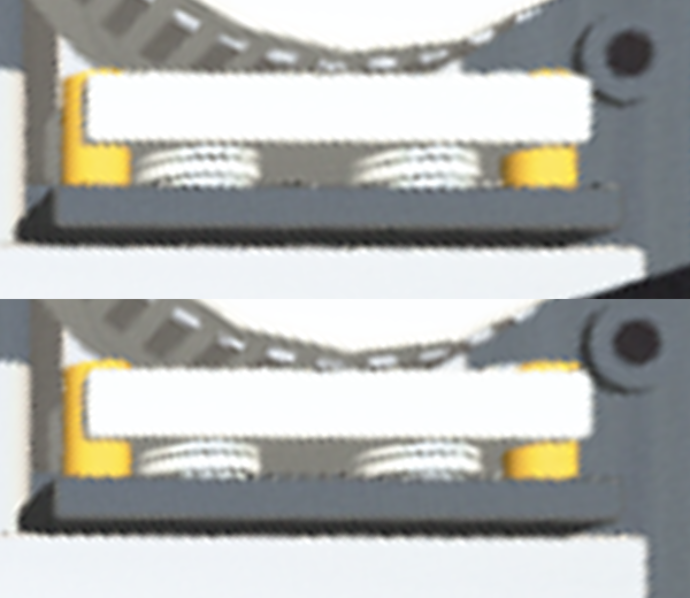

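{"api": "send_rows", "payload": {
  "deltas": [
    {"tx": 0,"ty": 0,"tz": 0,"rx": 0,"ry": 0,"rz": 0.02},
    {"tx": 0,"ty": 0,"tz": 0,"rx": 0,"ry": 0,"rz": 0.03}
  ]
}}

```text
time: 16.75
position: [0.5419, 0.0905, 0.0221]
tool_rot: [0.357, 0.934, 0.0, 0.0]
ft_force: [-1.8, 2.9, 4.2]
grip_width: 0.0137
```

```bash
python3 s.py
```

```text
t 16.75 th 2.4108 turned 1.3100 pos [0.5419 0.0905 0.0221] F [-1.78  2.89  4.16] M [0.505 0.068 0.296] tau6 0.261 w 0.0137 q6 -0.88
```

{"api": "send_rows", "payload": {
  "deltas": [
    {"tx": 0,"ty": 0,"tz": 0,"rx": 0,"ry": 0,"rz": 0},
    {"tx": 0,"ty": 0,"tz": 0,"rx": 0,"ry": 0,"rz": 0},
    {"tx": 0,"ty": 0,"tz": 0,"rx": 0,"ry": 0,"rz": 0}
  ]
}}

```text
time: 17.0
position: [0.5419, 0.0905, 0.0221]
tool_rot: [0.357, 0.934, 0.0, 0.0]
ft_force: [-0.9, 2.3, 4.9]
grip_width: 0.0137
```

```bash
python3 s.py; python3 - <<'E'
from h import *
ims=[]
c=robot.camera('wrist');o=robot.get_obs()
np.savez('k8.npz',pos=o['position'],rot=o['tool_rot'],**{k:c[k] for k in ['color','z_map','intrinsics','tool_from_camera']})
for n in('k5','k8'):
    z=np.load(n+'.npz');o=dict(position=z['pos'],tool_rot=z['rot'])
    s=np.array([.5481,.2010]);ax=np.array([.9989,-.047]);ay=np.array([.047,.9989])
    Y,X=np.mgrid[-.022:-.048:-.0001,-.03:.03:.0001]
    W=s+X[...,None]*ax+Y[...,None]*ay;W=np.concatenate([W,np.full(X.shape+(1,),.048)],-1)
    uv=wpix(dict(z),o,W.reshape(-1,3)).reshape(X.shape+(2,)).astype(np.float32)
    ims.append(cv2.remap(z['color'],uv[...,0],uv[...,1],cv2.INTER_CUBIC))
save('rect2',cv2.resize(np.vstack(ims),(690,598)))
E
```

```text
t 17.00 th 2.4114 turned 1.3094 pos [0.5419 0.0905 0.0221] F [-0.89  2.3   4.92] M [ 0.464 -0.015  0.251] tau6 0.245 w 0.0137 q6 -0.88
```

View pics/rect2.png

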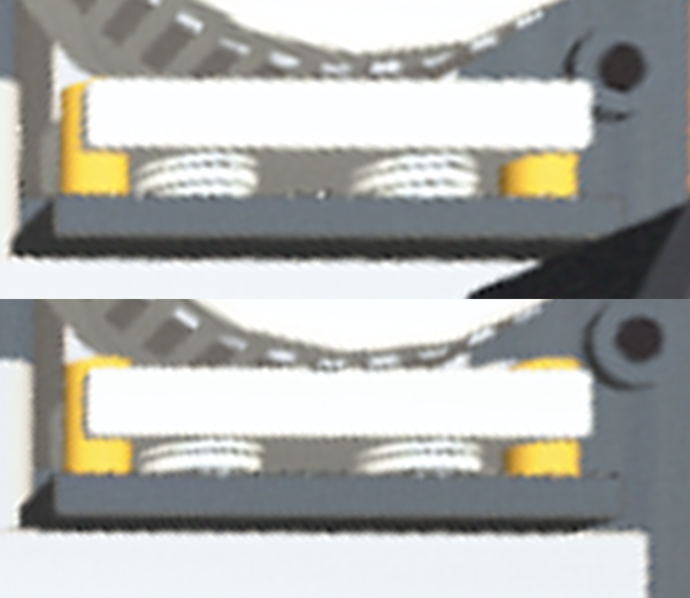

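{"api": "send_rows", "payload": {
  "deltas": [
    {"tx": 0,"ty": 0,"tz": 0,"rx": 0,"ry": 0,"rz": 0.02},
    {"tx": 0,"ty": 0,"tz": 0,"rx": 0,"ry": 0,"rz": 0.04}
  ]
}}

```text
time: 17.22
position: [0.542, 0.0905, 0.0222]
tool_rot: [0.376, 0.927, 0.0, 0.0]
ft_force: [-0.8, 3.3, 4.8]
grip_width: 0.0138
```

```bash
python3 s.py
```

```text
t 17.22 th 2.3708 turned 1.3500 pos [0.542  0.0905 0.0222] F [-0.78  3.26  4.84] M [ 0.509 -0.042  0.279] tau6 0.147 w 0.0138 q6 -0.84
```

{"api": "send_rows", "payload": {
  "deltas": [
    {"tx": 0,"ty": 0,"tz": 0,"rx": 0,"ry": 0,"rz": 0},
    {"tx": 0,"ty": 0,"tz": 0,"rx": 0,"ry": 0,"rz": 0},
    {"tx": 0,"ty": 0,"tz": 0,"rx": 0,"ry": 0,"rz": 0}
  ]
}}

```text
time: 17.47
position: [0.5419, 0.0905, 0.0221]
tool_rot: [0.376, 0.927, 0.0, 0.0]
ft_force: [-1.1, 2.4, 5.4]
grip_width: 0.0137
```

```bash
python3 s.py
```

```text
t 17.47 th 2.3712 turned 1.3496 pos [0.5419 0.0905 0.0221] F [-1.09  2.42  5.4 ] M [ 0.482 -0.022  0.17 ] tau6 0.225 w 0.0137 q6 -0.84
```

{"api": "send_rows", "payload": {
  "deltas": [
    {"tx": 0,"ty": 0,"tz": 0,"rx": 0,"ry": 0,"rz": 0},
    {"tx": 0,"ty": 0,"tz": 0,"rx": 0,"ry": 0,"rz": 0},
    {"tx": 0,"ty": 0,"tz": 0,"rx": 0,"ry": 0,"rz": 0},
    {"tx": 0,"ty": 0,"tz": 0,"rx": 0,"ry": 0,"rz": 0}
  ],
  "claw": 3.0
}}

```text
time: 17.8
position: [0.5419, 0.0901, 0.0216]
tool_rot: [0.376, 0.927, -0.0, -0.0]
ft_force: [-0.3, -0.2, -0.3]
grip_width: 0.028
```

```bash
python3 s.py
```

```text
t 17.80 th 2.3705 turned 1.3503 pos [0.5419 0.0901 0.0216] F [-0.26 -0.2  -0.34] M [ 0.031 -0.164 -0.023] tau6 0.001 w 0.0280 q6 -0.84
```

Free of the knob. I'll rise straight up and look at the result.

{"api": "send_rows", "payload": {
  "deltas": [
    {"tx": 0,"ty": 0,"tz": -1,"rx": 0,"ry": 0,"rz": 0},
    {"tx": 0,"ty": 0,"tz": -3,"rx": 0,"ry": 0,"rz": 0},
    {"tx": 0,"ty": 0,"tz": -6,"rx": 0,"ry": 0,"rz": 0},
    {"tx": 0,"ty": 0,"tz": -9,"rx": 0,"ry": 0,"rz": 0},
    {"tx": 0,"ty": 0,"tz": -12,"rx": 0,"ry": 0,"rz": 0}
  ]
}}

```text
time: 18.22
position: [0.5415, 0.0902, 0.1435]
tool_rot: [0.376, 0.927, -0.0, -0.0]
ft_force: [-0.4, 0.1, 0.2]
grip_width: 0.0295
```

{"api": "send_rows", "payload": {
  "deltas": [
    {"tx": -3,"ty": 0,"tz": 0,"rx": 0,"ry": 0,"rz": -0.12},
    {"tx": -6,"ty": 0,"tz": 0,"rx": 0,"ry": 0,"rz": -0.12},
    {"tx": -6,"ty": 0,"tz": 0,"rx": 0,"ry": 0,"rz": -0.12},
    {"tx": -6,"ty": 0,"tz": 0,"rx": 0,"ry": 0,"rz": -0.12}
  ]
}}

```text
time: 18.55
position: [0.5861, 0.0473, 0.1428]
tool_rot: [0.321, 0.947, 0.0, 0.001]
ft_force: [-1.3, -0.1, -0.3]
grip_width: 0.0304
```

```bash
python3 s.py; python3 - <<'E'
from h import *
o=robot.get_obs()
c=robot.camera('wrist');save('f1',c['color'])
np.savez('f1.npz',pos=o['position'],rot=o['tool_rot'],**{k:c[k] for k in ['color','z_map','intrinsics','tool_from_camera']})
for x in robot.tip_of('knob_grip','wrist'): print(x,wworld(c,o,x['xy'],.036)[0])
s=np.array([.5481,.2010]);ax=np.array([.9989,-.047]);ay=np.array([.047,.9989])
Y,X=np.mgrid[.045:-.155:-.00035,-.06:.06:.00035]
W=s+X[...,None]*ax+Y[...,None]*ay;W=np.concatenate([W,np.full(X.shape+(1,),.048)],-1)
uv=wpix(c,o,W.reshape(-1,3)).reshape(X.shape+(2,)).astype(np.float32)
save('f1r',cv2.remap(c['color'],uv[...,0],uv[...,1],cv2.INTER_CUBIC))
E
```

```text
t 18.55 th 2.4884 turned 1.2324 pos [0.5861 0.0473 0.1428] F [-1.34 -0.1  -0.31] M [ 0.116 -0.124 -0.004] tau6 -0.027 w 0.0304 q6 -1.03
{'xy': [288.8, 134.5], 'p': 0.96} [0.541537   0.09199744 0.036     ]
```

View pics/f1.png

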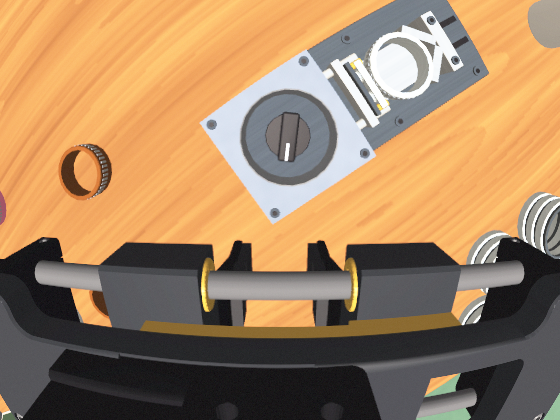

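View pics/f1r.png

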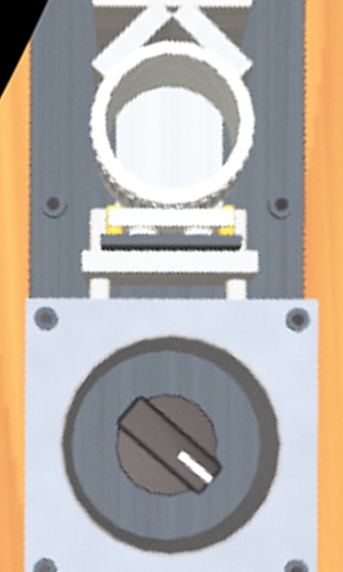

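```bash
python3 - <<'E'
from h import *
z=np.load('f1.npz');o=dict(position=z['pos'],tool_rot=z['rot']);ims=[]
s=np.array([.5481,.2010]);ax=np.array([.9989,-.047]);ay=np.array([.047,.9989])
def rect(Y,X,h):
    W=s+X[...,None]*ax+Y[...,None]*ay;W=np.concatenate([W,np.full(X.shape+(1,),h)],-1)
    uv=wpix(dict(z),o,W.reshape(-1,3)).reshape(X.shape+(2,)).astype(np.float32)
    return cv2.remap(z['color'],uv[...,0],uv[...,1],cv2.INTER_CUBIC)
a=rect(*np.mgrid[-.022:-.048:-.0001,-.03:.03:.0001],.048)
save('f2',cv2.resize(a,(690,299)))
# knob bar about its axis, world axes
s=np.array([.5419,.0904]);ax=np.array([1,0.]);ay=np.array([0,1.])
b=rect(*np.mgrid[.025:-.025:-.0001,-.025:.025:.0001],.044);save('f3',b)
E
```

```text
(no output)
```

View pics/f2.png

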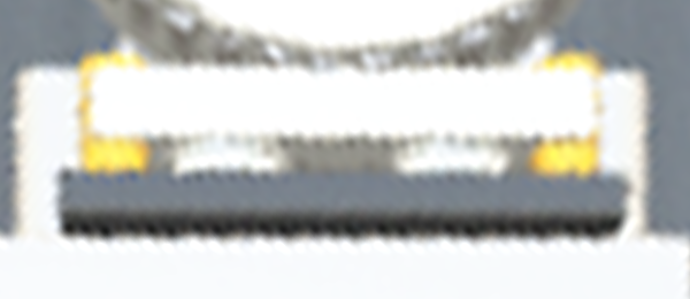

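View pics/f3.png

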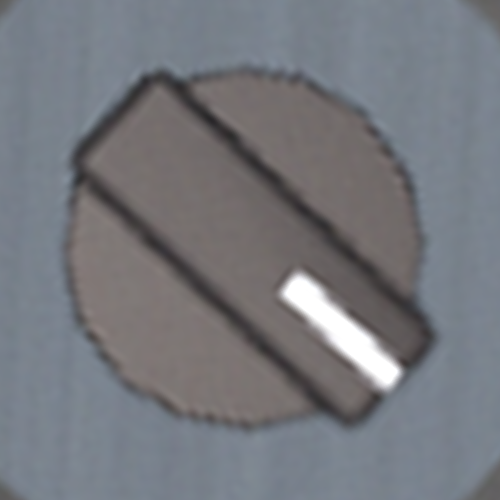

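```bash
python3 - <<'E'
from h import *
from scipy.optimize import least_squares
a=np.array([.46,.5206,.5806,.6206,.6606,.7006,.8207,.8605,.9005,.9406,.9805,1.0206,1.0605,1.1005,1.1406,1.1703,1.2003,1.2198,1.2403,1.2603,1.2802,1.31,1.35])
m=np.array([.227,.204,.204,.138,.187,.258,.227,.194,.237,.2,.21,.232,.246,.273,.214,.273,.256,.25,.27,.3,.274,.296,.279])
f=least_squares(lambda p:p[1]+.43*np.maximum(0,a-p[0])-m,[1.1,.21]);print(f.x)
f=least_squares(lambda p:.22+.43*np.maximum(0,a-p[0])-m,[1.1]);print(f.x)
ims=[]
s=np.array([.5481,.2010]);ax=np.array([.9989,-.047]);ay=np.array([.047,.9989])
for n,y0 in(('w3',-.031),('f1',-.022)):
    z=np.load(n+'.npz');o=dict(position=z['pos'],tool_rot=z['rot'])
    Y,X=np.mgrid[y0:y0-.026:-.0001,-.03:.03:.0001]
    W=s+X[...,None]*ax+Y[...,None]*ay;W=np.concatenate([W,np.full(X.shape+(1,),.048)],-1)
    uv=wpix(dict(z),o,W.reshape(-1,3)).reshape(X.shape+(2,)).astype(np.float32)
    ims.append(cv2.remap(z['color'],uv[...,0],uv[...,1],cv2.INTER_CUBIC))
save('f4',cv2.resize(np.vstack(ims),(690,598)))
E
```

```text
[1.09726578 0.21261538]
[1.1296832]
```

View pics/f4.png

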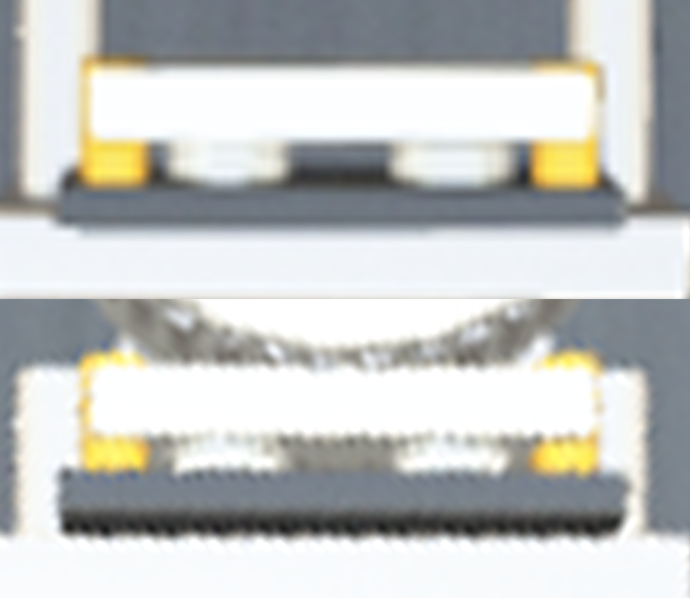

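```bash
python3 -c "
from h import *
print(robot.hand_in()); o=robot.get_obs(); print(o['time'],o['ft_force'])"
```

```text
the job is handed in; nothing more can be done
None
the job is handed in; nothing more can be done
```

I set the 56 mm silver ring down in the V, let go of it, and turned the sunk knob about 1.34 rad clockwise until the jaw was finger-tight. I then lifted the gripper clear and handed the job in at about 18.6 s. The final pictures show the ring seated in the V under the jaw. They also show the knob still where I left it and the guard untouched. I did not touch the other rings or the bystanders.

My checks differ on how far past first pressing the knob is:

| Check | Past first pressing |
|---|---|
| Turning torque (single readings about ±0.03 N m) | about 0.22–0.25 rad |
| Jaw spring squeeze in the pictures | about 0.14–0.21 rad |

All of these lie inside the 0.11–0.33 rad finger-tight band and point to roughly 8 to 14 N on the ring. The last torque readings while turning were 0.28–0.30 N m, well under the 0.43 N m that would spoil the ring. The lowest spring figure is not far above the bottom of the band. The hand-in gave no verdict, so I can't confirm the clamping force beyond these estimates.

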